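# Hang the lower tray from the upper hanger's sprung loop

## Robot

A 7-joint arm with a two-finger parallel gripper is mounted at the origin on the work surface. World frame = base frame: x ahead of the robot, y to its left, z up, the work surface at z = 0. Lengths are in mm, angles in rad, forces in N, time in s.
With the tool pointing down it reaches from about 400 to 850 mm from the base axis. Payload 4.4 kg.
Tool frame: the origin (TCP) lies on the centre line of the jaws, within the pads' length; the fingertips stand 8 mm ahead of it and the grasp point (between the pads) lies 11 mm behind it (ctrl.tcp_to_tips is the distance from the TCP to the fingertips, in mm); z points along the fingers, y is the line along which they close (so a half turn about z gives the same grasp; the last joint's range is limited). The gripper opens to 94 mm and grips with 3 to 60 N. Pads are 16 mm wide; open, the fingers measure 119 mm over their backs; the gripper's body (75 mm by 177 mm) begins 78 mm behind the grasp point.
Start: joints at [-1.36, 0.628, 0.038, 1.517, -0.027, 0.996, -0.02], TCP at [177.606, 625.279, 213.478] pointing down, gripper open.
Joint ranges: [-3.06, 3.06], [-0.37, 2.12], [-1.25, 1.32], [0.18, 2.47], [-1.1, 4.24], [0.23, 1.98], [-2.94, 2.94]. Speed limits (rad/s): [2.57, 2.57, 3.14, 3.14, 3.14, 3.14, 3.14].

## Interface

Orientations are given as a rotation vector (axis times angle).
In Python, from station import ctrl gives the robot as it stands.
- The arm moves only by the tool step_arm, never from a script. Its argument "motion" is a list of rows, each a list of 3 entries, a list of its own where there are three numbers: the shift along the tool's x, y, z in mm, then the turn about the tool's z in degrees, then the finger opening in mm, from 0 to 94. A call has 1 to 20 rows; each row shifts and turns the commanded pose from where the row before left it, along the tool's axes as they then stand; what a row does not reach is not made up. A row lasts 1/12 s, in which the tool goes at most 41.7 mm and 7.16 degrees, less where a joint would pass 70% of its speed; a pose out of reach is approached as far as the arm can. A call is refused whole if a number of a shift passes 41.7 or a number of a turn 7.16, either way. A call with a gripper value outside its range is refused whole. The fingers move at their own pace and stop on an object; "squeeze" is the grip in N (left out, the last holds). Time passes only in rows, so rows that do not move let the fingers close. It gives the time, the measured TCP pose, the force, the opening and the grip force at its end, in the units of the state.
- ctrl.read_state(): the state, without advancing time (a new reading comes with each control period).
- ctrl.snapshot(name): name is "side" or "top" or "wrist"; returns the picture (384x512x3 uint8, blue, green, red); there is no depth.
- ctrl.camera_params(name): a dict with "camera_matrix" (3x3 intrinsics, pixels), "world_to_cam" (4x4, takes a point from world to camera coordinates). Camera axes: x right, y down, z forward; pixel columns grow to the right and rows downward; lengths in mm; the calibration is good to about 2 mm. A picture is of the moment at which its call begins: read the wrist's pose just before it. camera_params takes no time and is no camera call; for the wrist camera it gives the pose at the moment of the call.
- ctrl.close_job(): hands the job in; it is judged then, once.
The state is a dict: "time": time; "joints": joint angles; "joint_velocities": joint speeds; "effort": joint torques, N m; "ee_pos": TCP position; "eef_rot": TCP orientation; "wrist_force": force on the tool from outside, world axes, zero at the start; "ft_torque": the same for the moment, N m; "width": finger opening in mm; "grip_force": force on a finger pad.
Only numpy, scipy, OpenCV 4.12 (cv2) and the standard library are available. Lean on these libraries where they do the work, as an engineer would, in place of code of your own. Each camera call takes 0.05 s, during which the arm holds its last target. There are 200 camera calls.

## Task

Pick up the little hook-topped tray by its front tab and hang it in the lower loop of the hanger that dangles from the paint rack: hook through the loop from the front, then draw it down past the sprung roller catch until the hook is fully home on the loop's bottom rung. Keep a steady downward pull of about 13 N on it for half a second to prove that it holds, never loading the hanger with more than 16 N, then let go gently so that the tray hangs still. Leave everything else on the desk where it is.

Things in the scene. Friction and masses are not known exactly. Their poses are not given: they have to be found in the camera images.
- lower: Lower tray, loose, standing on the cutting mat: aluminium, 68 (x) by 90 (y) by 22 mm high, spanning x -27..41 mm; from its front edge an 8 mm steel rod rises and bends back over it into a hook. Origin: on the underside, vertically below the hook's middle and, within a few mm, the centre of mass. z up, -x its front, where the grip tab points. About 0.16 kg.
- hook (a point): Middle of the hook's level bar, on its axis, 130 mm above the tray's underside. The bar is round, 8 mm diameter, along the tray's x from -16 to +16 mm of this point; at the front end (-x) the stem goes down (later bending to x = -32 mm), at the back end (+x) the tip points down to 12 mm below the bar's axis. Axes as lower.
- tab (a point): Grip point in the black plastic tab on the tray's front: 80 mm above the underside, 60 mm in front of the hook's middle. The tab is 14 mm wide (y), 20 mm tall and 56 mm long, spanning 31 to 87 mm in front of the hook's middle, free on both sides and above: pinch it from above or tilted, closing along y. Axes as lower.
- upper: Upper hanger, already hanging, free to swing fore and aft (about its y) on the rack's steel arm, 310 mm above the desk. Origin: its pivot. z up, -x its front, facing the robot. An aluminium plate 56 mm wide, 4 mm thick, 10 to 70 mm below the origin, then its lower loop: a 6 mm wire stirrup in the y-z plane, 42 mm clear between its sides, with a level bottom rung along y.
- window (a point): Point of upper 83 mm below its origin, in the open window of the loop between the plate's lower edge (13 mm above this point) and the rollers. The rung is rigid; the loop is clamped at a height that differs each time and is not measured: the rung's top lies somewhere from 38 to 50 mm below this point. Axes as upper.
- catch_l (a joint): Sideways travel (m, 0 to 0.006; 0 = out) of the left one of two sprung 14 mm white rollers in the loop. Their axes lie along x, each 20 mm long, centred 12.4 mm above the rung's top, gap 1 mm. About 5 N straight down parts them by 3.5 mm each for the 8 mm bar, which snaps down to the rung, its axis 4 mm above the rung's top. The tray's weight alone does not pass: it rests 16 mm too high.
- catch_r (a joint): Sideways travel (m) of the right roller, as catch_l; it springs back to 0 when the bar lies on the rung beneath them, and also while it only rests on top of them.
- rack: Clear acrylic paint rack, fixed. Origin: on the desk, vertically below the hanger's pivot; -x its front. Its box, 220 mm wide and 105 mm high (bottles inside to 120 mm), begins 70 mm behind the hanger; a 10 mm steel post at its back corner carries the arm, which comes forward to the pivot from behind and ends 16 mm in front of it.
- bottle_a: Dropper bottle, 25 mm diameter, 76 mm tall; a bystander to leave alone. Origin: centre of its underside.
- bottle_b: Dropper bottle, as bottle_a; a bystander to leave alone. Origin: centre of its underside.
- bottle_c: Dropper bottle, as bottle_a; a bystander to leave alone. Origin: centre of its underside.
- tweezers: Steel tweezers, 140 mm long, lying along their x; a bystander to leave alone. Origin: centre of its underside.
- palette: Ceramic wet palette with clip-on lid, 154 x 214 x 30 mm; a bystander to leave alone. Origin: centre of its underside.
- paintbrush: Paintbrush, 180 mm long; a bystander to leave alone. Origin: centre of its underside.
- water_cup: White ceramic cup, 72 mm diameter, 80 mm tall; a bystander to leave alone. Origin: centre of its underside.

How it is judged:
By the outcome, as a careful person would: the job done as asked, in the order asked, and still so for the second after the job is handed in, with the robot touching nothing.
It also fails if it takes over 72 s, if anything falls off the work surface, if the arm or the gripper's body presses on something with over 40 N, if the wrist force passes 120 N, or if a joint passes its speed limit or range.

## Working session

There is one attempt and no reset: what is moved stays moved. The work goes in short steps, Python scripts to look and compute and a tool call to move; the robot and the scene stay as the last step left them, time stands still between calls to the robot, and variables do not carry over. Pictures are saved under pics/ and viewed, at most 11 in all, crops included, and the job is handed in when it is done.

Besides the shell and the picture viewer there is one more tool, called after ">>>" as name([rows], argument=value, ...), one row to a line, values as JSON. step_arm: Moves the arm, as the interface text tells. Its arguments: {"type":"object","properties":{"motion":{"type":"array"},"squeeze":{"type":"number"}},"required":["motion"]}

```bash
mkdir -p pics; ls
python3 - <<'E'
from station import ctrl
import cv2, numpy as np
s=ctrl.read_state(); print({k:np.round(v,3).tolist() for k,v in s.items()})
for n in ("side","top"):
    im=ctrl.snapshot(n); cv2.imwrite(f"pics/{n}0.png",im)
    p=ctrl.camera_params(n); print(n,np.round(p["camera_matrix"],1).tolist(),np.round(p["world_to_cam"],3).tolist())
a=cv2.imread("pics/side0.png"); b=cv2.imread("pics/top0.png")
E
```

```text
pics
{'time': 0.0, 'joints': [-1.36, 0.629, 0.038, 1.518, -0.027, 0.996, -0.02], 'joint_velocities': [0.001, -0.001, -0.001, 0.001, -0.0, 0.0, -0.002], 'effort': [0.0, -54.974, 1.144, -18.662, -0.052, 0.024, 0.0], 'ee_pos': [177.424, 624.669, 212.597], 'eef_rot': [-0.433, -3.111, 0.003], 'wrist_force': [0.246, -0.319, -0.23], 'ft_torque': [0.01, -0.013, -0.028], 'grip_force': 0.0, 'width': 94.275}
side [[396.0, 0.0, 258.3], [0.0, 396.0, 193.2], [0.0, 0.0, 1.0]] [[0.996, -0.086, 0.011, -489.275], [-0.036, -0.523, -0.851, 193.747], [0.079, 0.848, -0.524, 1264.884], [0.0, 0.0, 0.0, 1.0]]
top [[415.3, 0.0, 252.9], [0.0, 415.3, 189.3], [0.0, 0.0, 1.0]] [[0.028, -1.0, 0.009, 3.67], [-0.998, -0.028, -0.054, 499.144], [0.055, -0.008, -0.998, 1362.999], [0.0, 0.0, 0.0, 1.0]]
```

View pics/side0.png

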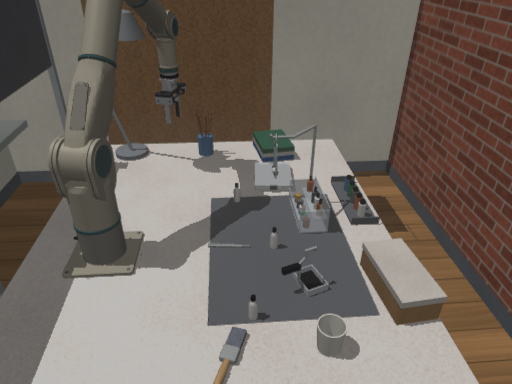

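View pics/top0.png

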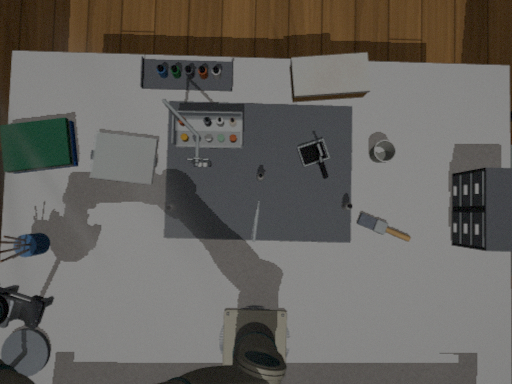

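The side view shows the tray at about (310,279), its black tab at (291,268), and the rack arm's end at (275,140). In the top view the tray is at (313,152), the tab at (322,165), and the hanger at (198,162). I'll enlarge both.

Run:
```python
import cv2, numpy as np
a=cv2.imread("pics/side0.png"); b=cv2.imread("pics/top0.png")
def c(im,x,y,w,h): return cv2.resize(im[y:y+h,x:x+w],(400,300),interpolation=cv2.INTER_CUBIC)
o=np.vstack([np.hstack([c(a,270,235,80,60),c(a,240,120,80,60)]),np.hstack([c(b,285,120,80,60),c(b,160,130,80,60)])])
cv2.imwrite("pics/crops0.png",o)
```

```text
(no output)
```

View pics/crops0.png

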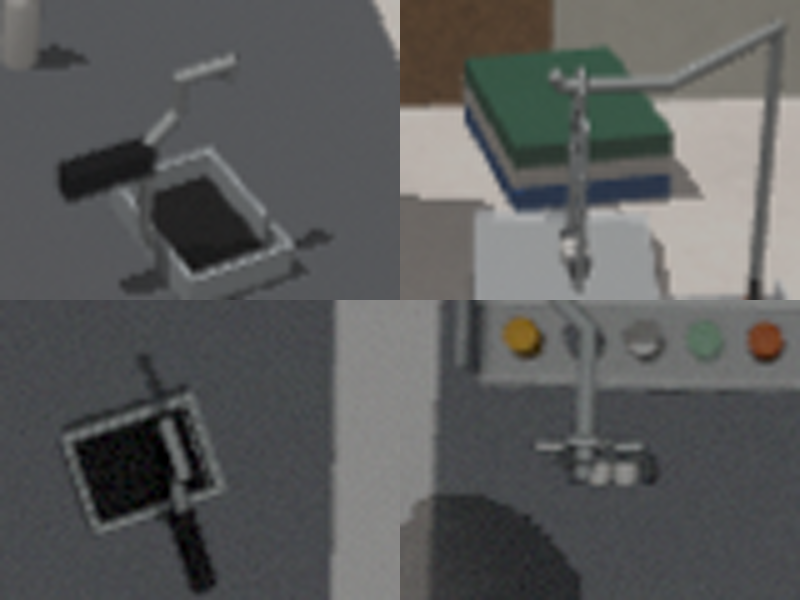

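The crops show:
- **Side view:** the hook bar runs from (305.6,250) to (317,247), the tab from (282,271) to (301,266), and the pivot is near (276,136).
- **Top view:** the bar runs from (318.6,144.4) to (321,158), the tab's far end is at (326,177.6), and the plate's top edge runs from (187,159.4) to (208,159.4).

Next I'll triangulate these.

```bash
cat > h.py <<'E'
from station import ctrl
import numpy as np, cv2
from scipy.spatial.transform import Rotation as R
def ray(n,uv,p=None):
    p=p or ctrl.camera_params(n); K=np.array(p["camera_matrix"]);T=np.array(p["world_to_cam"])
    d=T[:3,:3].T@np.linalg.solve(K,[*uv,1.]); return -T[:3,:3].T@T[:3,3], d/np.linalg.norm(d)
def onz(n,uv,z,p=None):
    c,d=ray(n,uv,p); return c+d*(z-c[2])/d[2]
def tri(*rs):
    A=sum(np.eye(3)-np.outer(d,d) for c,d in rs); b=sum((np.eye(3)-np.outer(d,d))@c for c,d in rs); return np.linalg.solve(A,b)
def proj(n,X,p=None):
    p=p or ctrl.camera_params(n); q=np.array(p["world_to_cam"])@[*X,1]; q=np.array(p["camera_matrix"])@q[:3]; return q[:2]/q[2]
E
python3 - <<'E'
from h import *
np.set_printoptions(precision=1,suppress=True)
print("bar top", onz("top",(318.6,144.4),130), onz("top",(321,158),130))
print("bar side", onz("side",(305.6,250),130), onz("side",(317,247),130))
print("tri back", tri(ray("top",(318.6,144.4)),ray("side",(317,247))),"front", tri(ray("top",(321,158)),ray("side",(305.6,250))))
print("tab far end top z90", onz("top",(326,177.6),90),onz("side",(283,271),80))
print("plate ends z300", onz("top",(187.4,159.4),300), onz("top",(208,159.4),300))
print("pivot", tri(ray("top",(197,161)),ray("side",(276,136))))
print("armend top",onz("top",(196.5,165),310),"arm back",onz("top",(198,145),310))
print("tray corners z22",[onz("top",(285+x/5,120+(y-300)/5),22)[:2] for x,y in ((62,438),(190,394),(225,490),(98,530))])
for n in ("side","top"): print(n, ray(n,(256,192)))
s=ctrl.read_state(); print(R.from_rotvec(s["eef_rot"]).as_matrix())
p=ctrl.camera_params("wrist"); T=np.array(p["world_to_cam"]); print(-T[:3,:3].T@T[:3,3],T[:3,:3],p["camera_matrix"])
E
```

```text
bar top [ 635.4 -178.4  130. ] [ 593.8 -186.5  130. ]
bar side [ 604.7 -181.5  130. ] [ 638.9 -171.1  130. ]
tri back [ 635.7 -177.7  135.4] front [ 598.3 -186.6  134. ]
tab far end top z90 [ 537.8 -210.2   90. ] [ 540.7 -206.4   80. ]
plate ends z300 [557.  194.2 300. ] [558.5 140.1 300. ]
pivot [555.3 166.1 319.3]
armend top [541.8 168.5 310. ] arm back [594.3 166.5 310. ]
tray corners z22 [array([ 640.8, -126. ]), array([ 672.7, -210.4]), array([ 609.3, -234.8]), array([ 580.2, -151.1])]
side (array([  394.3, -1013.1,   833.7]), array([ 0.1,  0.8, -0.5]))
top (array([ 423.7,   28.3, 1388. ]), array([ 0., -0., -1.]))
[[-1.   0.3 -0. ]
 [ 0.3  1.  -0. ]
 [-0.  -0.  -1. ]]
[ 95.7 649.8 384.6] [[ 0.3  1.  -0. ]
 [ 0.9 -0.3  0.3]
 [ 0.3 -0.1 -1. ]] [[277.8   0.  257.7]
 [  0.  277.8 191.9]
 [  0.    0.    1. ]]
```

>>> step_arm([
  [[0,0,0],-5.3,94],
  [[0,0,0],-5.3,94],
  [[0,0,0],-5.2,94],
  [[-17,-27,-8],0,94],
  [[-17,-27,-8],0,94],
  [[-17,-27,-8],0,94],
  [[-17,-27,-8],0,94],
  [[-17,-27,-8],0,94],
  [[-17,-27,-8],0,94],
  [[-17,-27,-8],0,94],
  [[-17,-27,-8],0,94],
  [[-17,-27,-8],0,94],
  [[-17,-27,-8],0,94],
  [[-17,-27,-8],0,94],
  [[-17,-27,-8],0,94],
  [[-17,-27,-8],0,94],
  [[-17,-27,-8],0,94],
  [[-17,-27,-8],0,94],
  [[-17,-27,-8],0,94],
  [[-17,-27,-8],0,94],
])

```text
time: 1.77
ee_pos: [466.5, 164.4, 349.7]
eef_rot: [-0.002, -3.141, 0.0]
wrist_force: [0.2, -0.1, -0.3]
width: 93.9
grip_force: 0.0
```

>>> step_arm([
  [[0,0,0],0,94],
  [[0,0,0],0,94],
])

```text
time: 1.93
ee_pos: [466.8, 164.3, 349.5]
eef_rot: [0.008, 3.141, -0.0]
wrist_force: [-1.4, 1.8, 0.0]
width: 93.9
grip_force: 0.0
```

Run:
```python
from h import *
s=ctrl.read_state(); p=ctrl.camera_params("wrist"); im=ctrl.snapshot("wrist"); cv2.imwrite("pics/w1.png",im)
im2=cv2.resize(im,(768,576),interpolation=cv2.INTER_CUBIC); cv2.imwrite("pics/w1b.png",im2)
np.savez("w1.npz",K=p["camera_matrix"],T=p["world_to_cam"]); print(s["ee_pos"],s["eef_rot"],s["joints"])
```

```text
[466.82374516 164.32373734 349.50380156] [ 8.36377092e-03  3.14134825e+00 -2.04639077e-04] [-0.47301574  0.26531939  0.10190466  1.73590118 -0.02911115  1.14167673
  1.20292854]
```

View pics/w1b.png

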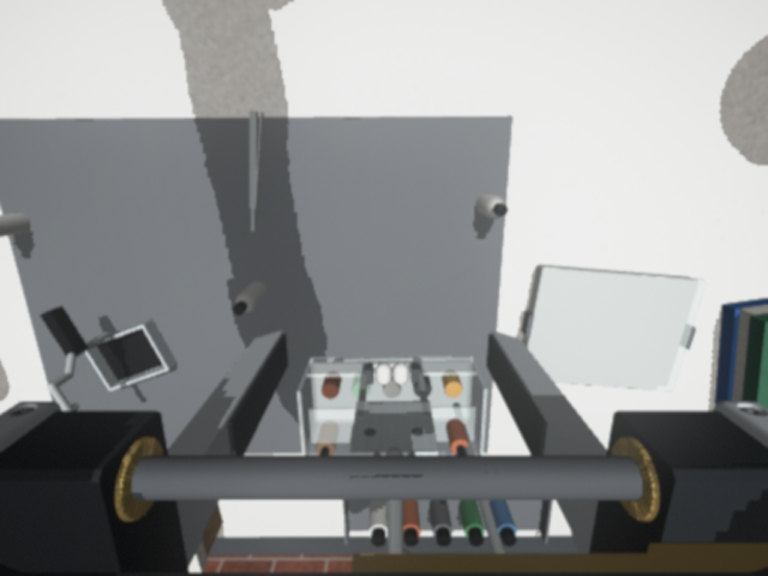

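The wrist view shows the two white rollers at (383,374) and (401,374) in the enlarged picture. The grey plate is around (392,425), behind the gripper's crossbar, and the tray is at lower left. I'll locate the rollers by mask.

Run:
```python
from h import *
np.set_printoptions(precision=1,suppress=True)
im=cv2.imread("pics/w1.png"); z=np.load("w1.npz"); p=dict(camera_matrix=z["K"],world_to_cam=z["T"])
g=cv2.cvtColor(im,cv2.COLOR_BGR2GRAY)
sub=(g[235:265,240:285]>225).astype(np.uint8)
n,l,st,c=cv2.connectedComponentsWithStats(sub)
for i in range(1,n):
    if st[i,4]>8: print(st[i]+[240,235,0,0,0],c[i]+[240,235])
t=cv2.imread("pics/top0.png"); gt=cv2.cvtColor(t,cv2.COLOR_BGR2GRAY)
sub=(gt[155:172,185:215]>150).astype(np.uint8)
n,l,st,c=cv2.connectedComponentsWithStats(sub)
for i in range(1,n):
    if st[i,4]>3: print("top",st[i]+[185,155,0,0,0],c[i]+[185,155])
cv2.imwrite("pics/w1c.png",np.vstack([cv2.resize(im[225:305,220:300],(500,500),interpolation=cv2.INTER_CUBIC)]))
c0,d=ray("wrist",(261.3,249.3),p); print("cam",c0)
for X in (545,550,555,560): print(c0+d*(X-c0[0])/d[0])
print("top roller mid at z 195", onz("top",(160+613/5-.0,130+172/5),195), onz("top",(160+613/5,130+172/5),205))
```

```text
[253 245   6  10  52] [255.3 249.5]
[264 245   6  10  53] [266.6 249.4]
cam [381.8 166.9 521.4]
[545.  170.4 217.2]
[550.  170.5 207.9]
[555.  170.6 198.5]
[560.  170.7 189.2]
top roller mid at z 195 [563.2 -64.7 195. ] [562.1 -63.9 205. ]
```

View pics/w1c.png

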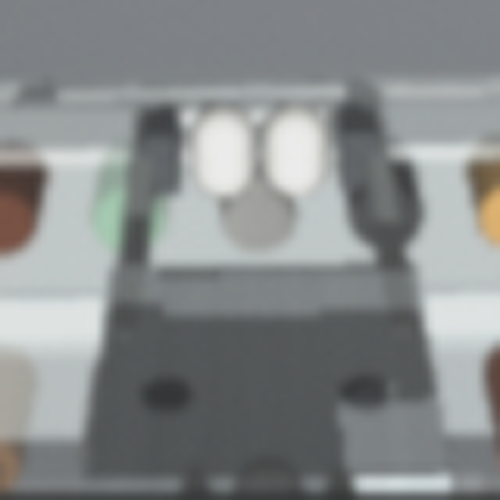

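The crop shows the roller pair centred at about (261,249.5) in the original image. The plate's lower edge is centred at about (262.5,268), and the loop sides sit symmetrically around the rollers.

Run:
```python
from h import *
np.set_printoptions(precision=1,suppress=True)
z=np.load("w1.npz"); p=dict(camera_matrix=z["K"],world_to_cam=z["T"])
rw=ray("wrist",(261.1,249.5),p); rt=ray("top",(202.6,164.4)); rs=ray("side",(240+573/5-80,120+246/5))
print("roller w+t",tri(rw,rt),"w+s",tri(rw,rs),"all",tri(rw,rt,rs))
for uv in ((262.5,266.5),(262.5,274),(262,300)):
    c,d=ray("wrist",uv,p); print(uv,c+d*(555-c[0])/d[0])
for X in ((557,168,240),(557,196,240),(557,140,240),(557,168,310)): print(X,proj("wrist",X,p),proj("side",X),proj("top",X))
# tray as seen by wrist: tray front/back corners and hook
q=lambda x,y,z:onz("wrist",(x/1.5,y/1.5),z,p)
print("tray corners",q(86,352,22),q(145,325,22),q(173,370,22),q(112,390,22)); print("tab",q(42,314,90),q(62,306,90))
```

```text
roller w+t [557.3 168.3 193.5] w+s [558.6 170.5 194.8] all [557.6 168.2 195.9]
(262.5, 266.5) [555.  171.5 239.5]
(262.5, 274) [555.  171.2 254.7]
(262, 300) [555.  170.  298.1]
(557, 168, 240) [259.5 268.3] [274.4 157.8] [200.1 162.4]
(557, 196, 240) [283.8 268.1] [273.4 154.1] [190.  162.1]
(557, 140, 240) [235.2 268.4] [275.4 161.6] [210.2 162.7]
(557, 168, 310) [260.  310.5] [275.1 138.5] [196.9 159.2]
tray corners [ 615.4 -228.1   22. ] [ 578.  -144.4   22. ] [ 642.2 -118.1   22. ] [ 671.6 -204.9   22. ]
tab [ 537.7 -213.1   90. ] [ 528.5 -189.    90. ]
```

>>> step_arm([
  [[0,-32,0],0,94],
  [[0,-32,0],0,94],
  [[0,-32,0],0,94],
  [[0,-32,0],0,94],
  [[0,-32,0],0,94],
  [[-11,-30,18],0,94],
  [[-11,-30,18],0,94],
  [[-11,-30,18],0,94],
  [[-11,-30,18],0,94],
  [[-11,-30,18],0,94],
  [[-11,-30,18],0,94],
  [[-11,-30,18],0,94],
  [[0,0,0],-6.8,94],
  [[0,0,0],-6.8,94],
  [[0,0,0],-6.9,94],
  [[0,0,0],0,94],
  [[0,0,0],0,94],
])

```text
time: 3.4
ee_pos: [542.8, -202.3, 222.9]
eef_rot: [0.556, -3.092, -0.003]
wrist_force: [-0.3, 0.3, 0.5]
width: 94.1
grip_force: 0.0
```

Run:
```python
from h import *
s=ctrl.read_state(); p=ctrl.camera_params("wrist"); im=ctrl.snapshot("wrist"); cv2.imwrite("pics/w2.png",im)
cv2.imwrite("pics/w2b.png",cv2.resize(im,(768,576),interpolation=cv2.INTER_CUBIC))
np.savez("w2.npz",K=p["camera_matrix"],T=p["world_to_cam"]); print(s["ee_pos"],s["eef_rot"],s["joints"])
```

```text
[ 542.84342342 -202.29920567  222.9402103 ] [ 5.55666545e-01 -3.09157912e+00 -2.57437358e-03] [ 0.22733234  0.51818041  0.12536653  1.71067369 -0.07949306  0.91886839
  2.31122125]
```

View pics/w2b.png

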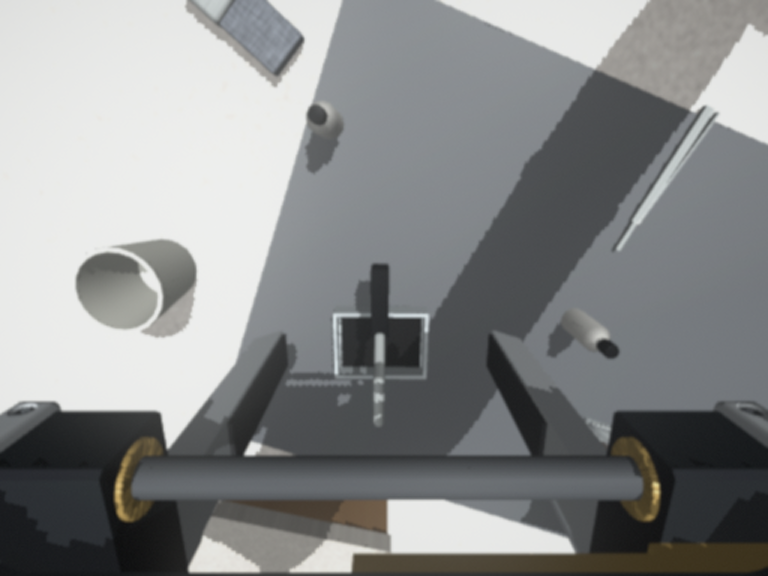

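The tray looks square to the gripper. In enlarged pixels the tab's front end is at (380,264), its width spans 371–389, the hook bar runs down to (378,424), and the tray's rim runs from (334,314) to (428,378).

Run:
```python
from h import *
np.set_printoptions(precision=1,suppress=True)
z=np.load("w2.npz"); p=dict(camera_matrix=z["K"],world_to_cam=z["T"]); s=ctrl.read_state()
M=R.from_rotvec(s["eef_rot"]).as_matrix(); t=s["ee_pos"]
f=lambda x,y,h:(M.T@(onz("wrist",(x/1.5,y/1.5),h,p)-t))
print("tool-frame: tabfront",f(380,264,90),"bar back end",f(378,424,130),"bar front",f(379,338,130))
cs=[f(x,y,22) for x,y in ((334,315),(428,315),(427,378),(335,378))]
print("corners",np.array(cs))
g=cv2.imread("pics/w2.png",0)
for r in (178,183,190,195): print(r,g[r,238:270])
```

```text
tool-frame: tabfront [ 12.2  -1.9 133.2] bar back end [-98.8  -3.3  93.1] bar front [-30.5  -2.2  93.1]
corners [[ -53.5  -46.9  201.1]
 [ -53.6   42.6  201.2]
 [-120.4   43.4  201.2]
 [-120.3  -48.3  201.1]]
178 [135 134 134 134 134 134 134 133 124  91  57  45  45  45  44  44  44  44
  44  44  61  98 123 132 133 133 133 133 133 133 133 133]
183 [134 134 134 133 133 133 133 129 110  77  56  51  51  50  50  51  50  50
  49  50  62  96 122 131 132 132 131 132 132 132 132 132]
190 [106  89  83  83  83  83  82  80  71  57  50  50  50  49  49  48  49  49
  49  49  60  95 121 129 131 131 131 131 130 130 131 130]
195 [ 84  83  82  83  82  82  82  80  71  57  50  49  48  48  48  47  48  47
  48  47  61  97 121 129 130 130 130 130 130 130 130 129]
```

>>> step_arm([
  [[-16,-2.3,0],0,94],
  [[0,0,28],0,94],
  [[0,0,28],0,94],
  [[0,0,28],0,94],
  [[0,0,28],0,94],
  [[0,0,28],0,60],
  [[0,0,7],0,40],
  [[0,0,7],0,40],
  [[0,0,0],0,30],
  [[0,0,0],0,30],
  [[0,0,0],0,25],
  [[0,0,0],0,20],
  [[0,0,0],0,20],
], squeeze=15)

```text
time: 4.53
ee_pos: [559.3, -201.0, 70.6]
eef_rot: [-0.557, 3.09, -0.001]
wrist_force: [-0.2, 0.2, -0.3]
width: 44.2
grip_force: 0.0
```

>>> step_arm([
  [[0,0,0],0,18],
  [[0,0,0],0,16],
  [[0,0,0],0,14],
  [[0,0,0],0,12],
  [[0,0,0],0,8],
  [[0,0,0],0,4],
  [[0,0,0],0,0],
  [[0,0,0],0,0],
], squeeze=15)

```text
time: 5.2
ee_pos: [558.6, -200.8, 69.5]
eef_rot: [-0.557, 3.092, -0.0]
wrist_force: [-0.6, -0.4, 1.5]
width: 14.1
grip_force: 14.9
```

>>> step_arm([
  [[0,0,0],0,0],
  [[0,0,0],0,0],
  [[0,0,0],0,0],
], squeeze=60)

```text
time: 5.45
ee_pos: [558.6, -200.8, 69.5]
eef_rot: [-0.557, 3.092, -0.0]
wrist_force: [0.6, -0.5, 0.9]
width: 13.6
grip_force: 59.9
```

Run:
```python
from h import *
s=ctrl.read_state(); p=ctrl.camera_params("wrist"); im=ctrl.snapshot("wrist"); cv2.imwrite("pics/w3.png",im)
cv2.imwrite("pics/w3b.png",cv2.resize(im,(768,576),interpolation=cv2.INTER_CUBIC))
np.savez("w3.npz",K=p["camera_matrix"],T=p["world_to_cam"]); print({k:np.round(s[k],2) for k in ("ee_pos","eef_rot","wrist_force","ft_torque","grip_force","width")})
```

```text
{'ee_pos': array([ 558.56, -200.77,   69.48]), 'eef_rot': array([-0.56,  3.09, -0.  ]), 'wrist_force': array([ 0.6 , -0.55,  0.87]), 'ft_torque': array([-0.1,  0. ,  0. ]), 'grip_force': np.float64(59.94), 'width': np.float64(13.56)}
```

View pics/w3b.png

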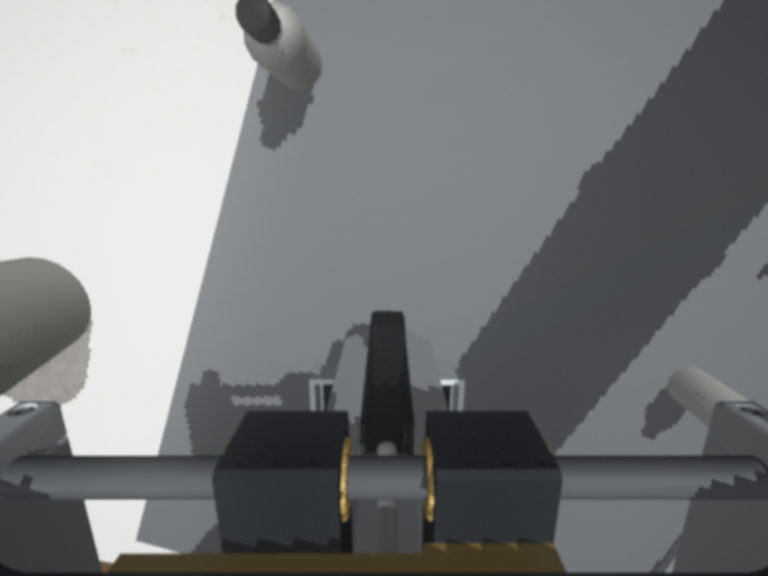

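The tab is pinched and centred: its front end is at (388,316) and the hook bar shows near (387,447) and below. I'll work out the hook's offset in the tool frame while lifting.

Run:
```python
from h import *
np.set_printoptions(precision=1,suppress=True)
z=np.load("w3.npz"); p=dict(camera_matrix=z["K"],world_to_cam=z["T"]); s=ctrl.read_state()
M=R.from_rotvec(s["eef_rot"]).as_matrix(); t=s["ee_pos"]
f=lambda x,y,h:(M.T@(onz("wrist",(x/1.5,y/1.5),h,p)-t))
print("tabfront",f(388,313,90),f(388,327,70),"bar front",f(387,445,132),"bar mid",f(387,525,134),"rim",f(314,380,22),f(461,380,22))
```

```text
tabfront [ 29.1   3.3 -20.5] [15.2  3.4 -0.5] bar front [  1.1   2.8 -62.5] bar mid [-27.8   2.8 -64.5] rim [-37.5 -39.9  47.5] [-37.5  46.5  47.5]
```

>>> step_arm([
  [[0,0,-2],0,0],
  [[0,0,-6],0,0],
  [[0,0,-15],0,0],
  [[0,0,-15],0,0],
  [[0,0,-15],0,0],
  [[0,0,-15],0,0],
  [[0,0,-8],0,0],
  [[0,0,-4],0,0],
  [[0,0,0],0,0],
  [[0,0,0],0,0],
  [[0,0,0],0,0],
])

```text
time: 6.42
ee_pos: [557.8, -200.4, 148.6]
eef_rot: [0.557, -3.09, -0.001]
wrist_force: [0.4, -0.2, -0.7]
width: 13.7
grip_force: 59.9
```

The tray lifted cleanly. Since the tab must be centred in the jaws, the wrist camera's y reads about 3 mm high, which puts the hanger at y≈167.5. Next I'll carry the tray round in front of it.

>>> step_arm([
  [[0,0,-6],6.8,0],
  [[0,0,-6],6.8,0],
  [[0,0,-6],6.9,0],
  [[0,8,0],0,0],
  [[8,16,0],0,0],
  [[8,23,0],0,0],
  [[8,23,0],0,0],
  [[8,23,0],0,0],
  [[8,23,0],0,0],
  [[8,23,0],0,0],
  [[8,23,0],0,0],
  [[8,23,0],0,0],
  [[8,23,0],0,0],
  [[8,23,0],0,0],
  [[8,23,0],0,0],
  [[8,23,0],0,0],
  [[8,23,0],0,0],
  [[4,23,0],0,0],
  [[0,23,0],0,0],
  [[0,14,0],0,0],
])

```text
time: 8.08
ee_pos: [449.5, 162.8, 166.8]
eef_rot: [0.01, -3.14, -0.001]
wrist_force: [1.1, -0.2, -1.2]
width: 13.4
grip_force: 59.9
```

>>> step_arm([
  [[0,6,0],0,0],
  [[0,2,0],0,0],
  [[0,0,0],0,0],
  [[0,0,0],0,0],
  [[0,0,0],0,0],
  [[0,0,0],0,0],
])

```text
time: 8.58
ee_pos: [451.0, 166.3, 167.5]
eef_rot: [-0.004, -3.141, 0.001]
wrist_force: [-0.3, 0.1, -1.9]
width: 13.3
grip_force: 59.9
```

Run:
```python
from h import *
s=ctrl.read_state(); print({k:np.round(s[k],2) for k in ("time","ee_pos","eef_rot","wrist_force","ft_torque")})
a=ctrl.snapshot("side"); b=ctrl.snapshot("top"); cv2.imwrite("pics/side4.png",a); cv2.imwrite("pics/top4.png",b)
def c(im,x,y,w,h): return cv2.resize(im[y:y+h,x:x+w],(400,600),interpolation=cv2.INTER_CUBIC)
cv2.imwrite("pics/c4.png",np.hstack([c(a,240,125,50,75),c(b,175,145,50,75)]))
```

```text
{'time': np.float64(8.58), 'ee_pos': array([451.  , 166.32, 167.47]), 'eef_rot': array([-0.  , -3.14,  0.  ]), 'wrist_force': array([-0.28,  0.12, -1.88]), 'ft_torque': array([-0.05,  0.08,  0.03])}
```

View pics/c4.png

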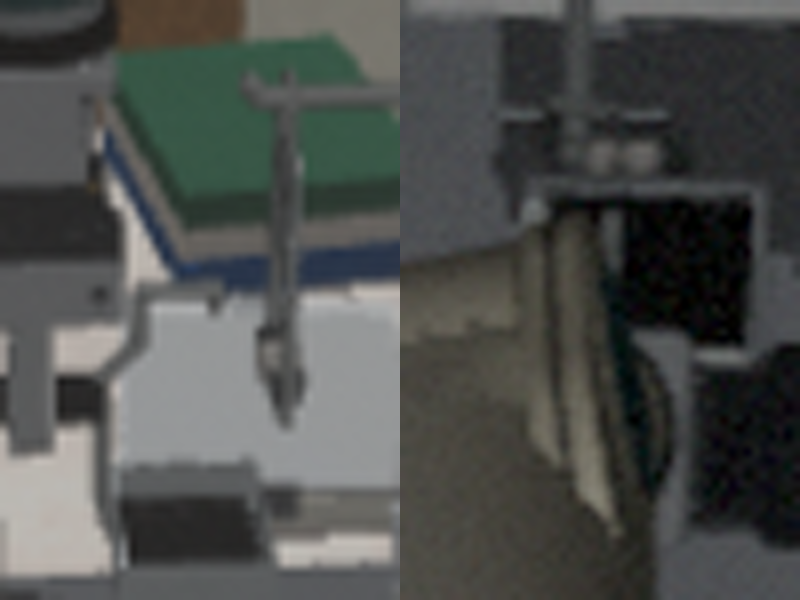

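In the side crop the hook bar is centred at pixel (263,161.6), level, in front of the plate at x≈275.6. In the top crop the bar is at column 201.5, with its back end at row 170.6. The rollers' midpoint is (203,164.4), and the plate's top edge runs between columns 187.1 and 208.5.

Run:
```python
from h import *
np.set_printoptions(precision=1,suppress=True)
def ony(uv,y): c,d=ray("side",uv); return c+d*(y-c[1])/d[1]
def pj(uv): return (240+uv[0]/8,125+uv[1]/8)
print("bar side",ony(pj((140,296)),167),ony(pj((184,293)),167),ony(pj((228,290)),167))
print("bar top", [onz("top",(201.5,r),228) for r in (170.6,175)])
print("roller mid top", onz("top",(203,164.4),195),"plate top", onz("top",(197.8,159.4),300), onz("top",(187.1,159.4),300), onz("top",(208.5,159.4),300))
print("near roller front",ony(pj((268,350)),160),"arm end", ony(pj((250,88)),167),"plate edge mid-line",ony(pj((286,200)),140),ony(pj((286,330)),140))
print("near-side rung corner", ony(pj((287,415)),145))
```

```text
bar side [500.4 167.  226.7] [518.9 167.  227.5] [537.4 167.  228.3]
bar top [array([535.4, 164.7, 228. ]), array([523. , 164.2, 228. ])]
roller mid top [556.6 164.8 195. ] plate top [557.8 166.9 300. ] [556.9 195.  300. ] [558.6 138.8 300. ]
near roller front [554.3 160.  203. ] arm end [544.1 167.  319.6] plate edge mid-line [556.7 140.  282.1] [558.8 140.  222.8]
near-side rung corner [561.3 145.  179.7]
```

>>> step_arm([
  [[-1,1,1],0,0],
  [[-3,0,1],0,0],
  [[-5,0,0],0,0],
  [[-5,0,0],0,0],
  [[-5,0,0],0,0],
  [[-5,0,0],0,0],
  [[-5,0,0],0,0],
  [[-4,0,0],0,0],
  [[-3,0,0],0,0],
  [[-2,0,0],0,0],
  [[-1,0,0],0,0],
  [[0,0,0],0,0],
  [[0,0,0],0,0],
  [[0,0,0],0,0],
])

```text
time: 9.85
ee_pos: [489.6, 168.4, 165.5]
eef_rot: [-0.001, -3.141, -0.0]
wrist_force: [1.6, -0.5, -2.4]
width: 13.4
grip_force: 59.9
```

Run:
```python
from h import *
s=ctrl.read_state(); print({k:np.round(s[k],2) for k in ("time","ee_pos","eef_rot","wrist_force","ft_torque")})
a=ctrl.snapshot("side"); b=ctrl.snapshot("top"); cv2.imwrite("pics/side5.png",a); cv2.imwrite("pics/top5.png",b)
def c(im,x,y,w,h): return cv2.resize(im[y:y+h,x:x+w],(400,600),interpolation=cv2.INTER_CUBIC)
cv2.imwrite("pics/c5.png",np.hstack([c(a,255,130,40,60),c(b,180,145,40,60)]))
```

```text
{'time': np.float64(9.85), 'ee_pos': array([489.64, 168.42, 165.46]), 'eef_rot': array([-0.  , -3.14, -0.  ]), 'wrist_force': array([ 1.58, -0.49, -2.38]), 'ft_torque': array([0.03, 0.09, 0.04])}
```

View pics/c5.png

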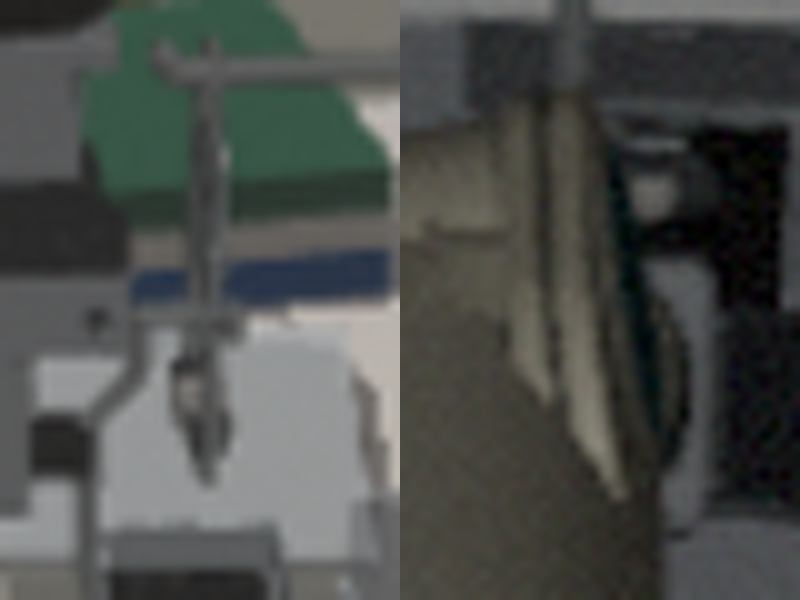

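The side crop shows the hook bar through the loop, from crop x 130 to 240 at y≈315. Its centre is at 185, while the rollers and plate are centred at about 200–207, so it looks about 3 mm short. I'll move in 3 mm and measure edge profiles.

>>> step_arm([
  [[-1.5,0,0],0,0],
  [[-1.5,0,0],0,0],
  [[0,0,0],0,0],
  [[0,0,0],0,0],
  [[0,0,0],0,0],
])

```text
time: 10.37
ee_pos: [492.9, 168.3, 165.4]
eef_rot: [-0.002, -3.141, 0.0]
wrist_force: [-0.2, 0.1, -1.8]
width: 14.0
grip_force: 59.9
```

Run:
```python
from h import *
np.set_printoptions(precision=1,suppress=True,linewidth=200)
s=ctrl.read_state(); print(s["ee_pos"],s["wrist_force"],s["ft_torque"])
a=np.mean([ctrl.snapshot("side").astype(float) for _ in range(3)],0); cv2.imwrite("pics/side6.png",a.astype(np.uint8))
g=a.mean(2); o=cv2.imread("pics/side0.png").astype(float).mean(2)
print("cols 264..284")
for r in range(140,182): print(r, g[r,264:285].astype(int), o[r,270:282].astype(int))
for X in ((493+62.5-20,168,226),(493+62.5+20,168,226),(557,140,240),(557,168,195),(547,160,195),(567,160,195)): print(X,proj("side",X))
```

```text
[492.9 168.3 165.4] [-0.2  0.1 -1.8] [ 0.   0.1 -0. ]
cols 264..284
140 [73 71 71 70 70 69 70 70 70 69 68 77 77 73 70 71 71 71 70 70 72] [71 71 71 73 84 88 85 73 71 71 71 72]
141 [71 71 71 71 70 70 70 70 70 69 67 75 77 71 70 70 70 71 71 71 71] [70 71 71 74 83 88 84 72 71 71 71 71]
142 [71 71 70 70 70 70 70 70 70 70 63 62 78 70 69 70 70 70 70 71 71] [70 70 71 74 81 66 87 69 71 71 71 71]
143 [68 68 70 70 70 71 70 70 70 68 61 62 80 72 70 70 71 71 70 71 71] [ 71  70  71  74  81  73 106  81  71  71  71  71]
144 [54 62 71 70 70 71 70 70 70 68 58 64 76 89 70 70 71 72 71 71 71] [ 71  71  71  71  71  79 121 116  71  71  72  71]
145 [ 50  55  70  70  70  70  70  71  70  68  56  61  75 109  71  71  70  71  71  70  70] [ 72  71  70  69  65  71 109 134  71  70  70  71]
146 [ 48  48  70  70  70  69  70  70  70  67  60  62  73 102  69  70  71  70  70  69  69] [ 70  71  70  72  77  79  99 101  70  71  70  72]
147 [48 48 70 69 69 70 70 71 69 68 63 61 67 81 65 66 66 66 64 61 61] [70 70 71 73 89 93 95 82 67 66 67 66]
148 [44 46 65 66 66 65 65 65 65 62 65 57 65 75 52 53 53 49 49 49 49] [66 65 65 70 94 8
[... 3806 characters left out ...]
1 145 115 126 150 150 150 150 150 150 150 150] [151 151 151 150 146 122 126 151 150 150 150 150]
179 [ 79 102 151 150 150 150 150 151 150 150 151 150 150 150 150 150 150 150 150 150 150] [151 151 150 150 151 151 151 150 151 151 150 151]
180 [ 79 102 150 151 150 151 150 150 150 150 150 151 150 151 150 150 150 150 151 150 150] [151 150 151 150 150 151 150 150 150 151 151 150]
181 [ 79 103 151 150 147 147 147 151 150 143 143 145 151 151 151 147 147 146 141 145 150] [151 150 150 150 150 151 151 151 150 151 151 150]
(535.5, 168, 226) [267.9 161.8]
(575.5, 168, 226) [279.7 161.4]
(557, 140, 240) [275.4 161.6]
(557, 168, 195) [273.9 169.7]
(547, 160, 195) [271.3 170.9]
(567, 160, 195) [277.2 170.7]
```

Edge profiles put the hook centre at column 273.9, about 556 mm, and the loop at about 557.8 mm. The hanger hasn't moved. I'll go in another 1.8 mm, then descend in stages watching for early contact, which would mean the tip is on a roller.

>>> step_arm([
  [[-1.8,0,0],0,0],
  [[0,0,2],0,0],
  [[0,0,3],0,0],
  [[0,0,2],0,0],
  [[0,0,1],0,0],
  [[0,0,0],0,0],
  [[0,0,0],0,0],
])

```text
time: 11.1
ee_pos: [494.6, 168.3, 157.3]
eef_rot: [-0.002, -3.141, 0.0]
wrist_force: [-0.6, -0.5, -1.0]
width: 13.2
grip_force: 59.9
```

>>> step_arm([
  [[0,0,1],0,0],
  [[0,0,1],0,0],
  [[0,0,1],0,0],
  [[0,0,1],0,0],
  [[0,0,1],0,0],
  [[0,0,0],0,0],
  [[0,0,0],0,0],
])

```text
time: 11.68
ee_pos: [494.7, 168.4, 152.4]
eef_rot: [-0.002, -3.141, 0.0]
wrist_force: [-0.6, -1.0, -1.5]
width: 13.6
grip_force: 59.9
```

>>> step_arm([
  [[0,0,1],0,0],
  [[0,0,1],0,0],
  [[0,0,1],0,0],
  [[0,0,1],0,0],
  [[0,0,0],0,0],
  [[0,0,0],0,0],
])

```text
time: 12.18
ee_pos: [494.7, 168.4, 148.4]
eef_rot: [-0.002, -3.141, 0.0]
wrist_force: [-0.1, 0.3, -1.7]
width: 13.7
grip_force: 59.9
```

Run:
```python
from h import *
np.set_printoptions(precision=2,suppress=True,linewidth=200)
s=ctrl.read_state(); print(s["ee_pos"],s["wrist_force"],s["ft_torque"])
a=np.mean([ctrl.snapshot("side").astype(float) for _ in range(2)],0); g=a.mean(2); cv2.imwrite("pics/side7.png",a.astype(np.uint8))
for r in range(158,182): print(r, g[r,264:285].astype(int))
```

```text
[494.67 168.38 148.37] [-0.07  0.31 -1.65] [-0.02  0.09 -0.01]
158 [43 48 46 43 45 49 55 55 56 61 77 66 83 63 55 56 55 55 55 56 55]
159 [42 40 41 41 43 46 55 55 56 62 78 65 82 66 56 55 56 56 58 59 63]
160 [ 41  42  41  41  41  48  56  55  60  65  79  69  84  69  68  68  74  74  79  88 117]
161 [ 43  44  43  44  50  64  79  76  81  74  82  81  90  98 122 123 128 127 126 130 172]
162 [ 63  63  63  65  75  97 120 120 114  88  85  86  84 132 174 174 174 174 169 153 157]
163 [ 89  89  89  89  92 110 138 136 127  88  79  74  90 124 163 163 163 167 167 167 166]
164 [ 89  89  88  89  92 109 133 130 113  79  78  70  89 112 131 130 132 154 154 153 152]
165 [ 87  82  78  85  90  93  95  95  95  94  92  80  85  91  96  95 110 150 150 149 150]
166 [ 85  63  56  75  87  78  86  87  81  78  77  75  86  93  88  80 101 150 150 150 150]
167 [ 87  73  66  80  87  77  86  91  75  76  78  75  93 121 103  81 105 150 149 150 150]
168 [ 89  88  83  89  87  77  89 109  94 113 111  87  90 108 110 102 123 150 150 150 150]
169 [ 92  90  88  96  95  79  89 108  95 110 104  81  89 115 148 140 150 150 150 150 151]
[... 380 characters left out ...]
8  97 127 150 150 146 119  56  71  83  84 150 150 150 150 150 150 150]
175 [ 86  91  88  96 127 150 150 150 150 140  72  75  92 108 150 150 150 150 150 150 150]
176 [ 71  82  91 125 151 150 150 150 150 143 101  82 112 150 150 150 150 150 150 150 150]
177 [ 44  60 105 150 150 150 150 150 150 146 121  86 113 150 150 150 150 150 150 150 150]
178 [ 39  62 117 150 150 150 150 150 150 150 144 115 127 150 150 150 150 150 150 150 150]
179 [ 40  65 121 150 150 150 150 150 150 150 150 150 150 150 150 150 150 149 150 150 150]
180 [ 40  67 121 150 150 151 150 150 151 150 151 150 150 151 150 150 150 150 150 150 150]
181 [ 44  67 120 150 151 151 150 150 150 150 150 150 150 150 150 150 150 150 149 150 150]
```

No contact yet and the tip is already below the roller tops, so the alignment is good. Continuing the descent.

>>> step_arm([
  [[0,0,1],0,0],
  [[0,0,1],0,0],
  [[0,0,1],0,0],
  [[0,0,1],0,0],
  [[0,0,0],0,0],
  [[0,0,0],0,0],
])

```text
time: 12.78
ee_pos: [494.7, 168.3, 144.4]
eef_rot: [-0.002, -3.141, 0.0]
wrist_force: [-0.2, 0.6, -1.3]
width: 13.2
grip_force: 59.9
```

>>> step_arm([
  [[0,0,0.5],0,0],
  [[0,0,0.5],0,0],
  [[0,0,0.5],0,0],
  [[0,0,0.5],0,0],
  [[0,0,0],0,0],
  [[0,0,0],0,0],
])

```text
time: 13.28
ee_pos: [494.7, 168.4, 142.4]
eef_rot: [-0.002, -3.142, 0.0]
wrist_force: [-0.3, -1.4, -1.5]
width: 13.6
grip_force: 59.9
```

>>> step_arm([
  [[0,0,0.5],0,0],
  [[0,0,0.5],0,0],
  [[0,0,0.5],0,0],
  [[0,0,0.5],0,0],
  [[0,0,0],0,0],
  [[0,0,0],0,0],
])

```text
time: 13.78
ee_pos: [494.7, 168.4, 140.4]
eef_rot: [-0.002, -3.142, -0.0]
wrist_force: [0.3, -0.7, -1.6]
width: 13.8
grip_force: 59.9
```

>>> step_arm([
  [[0,0,0.5],0,0],
  [[0,0,0.5],0,0],
  [[0,0,0.5],0,0],
  [[0,0,0.5],0,0],
  [[0,0,0],0,0],
  [[0,0,0],0,0],
])

```text
time: 14.28
ee_pos: [494.7, 168.4, 138.4]
eef_rot: [-0.002, -3.141, 0.0]
wrist_force: [-0.3, -0.9, -1.7]
width: 13.5
grip_force: 59.9
```

>>> step_arm([
  [[0,0,0.5],0,0],
  [[0,0,0.5],0,0],
  [[0,0,0.5],0,0],
  [[0,0,0.5],0,0],
  [[0,0,0],0,0],
  [[0,0,0],0,0],
])

```text
time: 14.78
ee_pos: [495.4, 168.6, 136.9]
eef_rot: [0.002, 3.14, 0.001]
wrist_force: [0.7, 0.0, 3.3]
width: 13.8
grip_force: 59.9
```

>>> step_arm([
  [[0,0,0.5],0,0],
  [[0,0,0.5],0,0],
  [[0,0,0],0,0],
  [[0,0,0],0,0],
])

```text
time: 15.12
ee_pos: [494.7, 168.4, 135.5]
eef_rot: [0.002, 3.142, 0.0]
wrist_force: [-0.6, 0.6, 2.6]
width: 13.4
grip_force: 59.9
```

>>> step_arm([
  [[0,0,0.5],0,0],
  [[0,0,0.5],0,0],
  [[0,0,0.5],0,0],
  [[0,0,0.5],0,0],
  [[0,0,0],0,0],
  [[0,0,0],0,0],
])

```text
time: 15.62
ee_pos: [494.4, 168.3, 133.2]
eef_rot: [-0.002, -3.141, 0.0]
wrist_force: [0.2, 1.6, 1.9]
width: 13.7
grip_force: 59.9
```

>>> step_arm([
  [[0,0,0.5],0,0],
  [[0,0,0.5],0,0],
  [[0,0,0.5],0,0],
  [[0,0,0.5],0,0],
  [[0,0,0],0,0],
  [[0,0,0],0,0],
])

```text
time: 16.12
ee_pos: [494.4, 168.3, 131.2]
eef_rot: [-0.002, -3.141, 0.0]
wrist_force: [-1.0, 0.3, -0.8]
width: 13.7
grip_force: 59.9
```

Run:
```python
from h import *
np.set_printoptions(precision=2,suppress=True,linewidth=200)
s=ctrl.read_state(); print(s["ee_pos"],s["wrist_force"],s["ft_torque"],R.from_rotvec(s["eef_rot"]).as_matrix()[:,2])
a=np.mean([ctrl.snapshot("side").astype(float) for _ in range(2)],0); g=a.mean(2); cv2.imwrite("pics/side8.png",a.astype(np.uint8))
for r in range(160,182): print(r, g[r,264:285].astype(int))
```

```text
[494.36 168.32 131.22] [-1.    0.31 -0.84] [ 0.11  0.04 -0.02] [-0. -0. -1.]
160 [ 42  41  43  47  54  58  57  54  60  67  80  71  93  66  68  69  74  74  79  89 118]
161 [ 42  42  41  42  51  76  79  76  81  77  82  76  93 105 122 123 128 128 126 130 172]
162 [ 42  44  45  42  58 100 120 120 115  90  83  76  93 152 174 174 174 174 170 153 158]
163 [ 42  44  47  42  54  98 138 137 131  93  83  77  99 147 167 167 168 166 166 167 167]
164 [ 42  41  42  41  55 102 145 143 129  85  83  77  96 136 158 157 157 154 154 153 153]
165 [ 42  41  43  42  55 105 149 144 101  76  78  78  94 131 150 150 150 150 150 150 150]
166 [ 46  49  49  49  61 107 150 140  70  61  66  70  93 128 150 150 150 150 149 150 150]
167 [ 68  70  70  70  79 115 150 140  82  91  96  79  92 124 150 151 150 150 150 150 150]
168 [ 90  89  89  89  92 110 143 136 101 112 109  80  92 121 140 141 143 150 150 150 150]
169 [ 89  89  87  89  89  93 114 114  94  95  95  78  89 104 104 106 121 150 150 150 150]
170 [ 88  80  75  86  86  80  96  97  96  93  96  81  87  92  90  93 112 150 150 150 150]
171 [ 85  58  60  78  86  74  86 
[... 256 characters left out ...]
7  96  75  95 133 142  90  59  75  70  85 150 150 150 150 150 150 150]
175 [128 129 136 124 114  77  94 133 146 119  73  78  84 109 150 150 149 150 150 150 150]
176 [150 150 149 135  99  80  99 137 150 142  97  82 112 150 150 150 150 150 150 150 150]
177 [150 148 136 103  88  97 122 150 150 144 109  84 115 150 150 151 150 150 150 151 150]
178 [148 134 103  88  98 125 150 150 151 150 143 111 131 150 150 150 150 150 150 150 150]
179 [129  96  88  99 128 150 150 150 150 151 150 150 150 151 150 150 150 150 150 150 150]
180 [ 70  84  93 127 151 151 150 150 150 150 150 150 150 151 151 150 150 150 149 150 150]
181 [ 51  70 106 151 151 150 150 150 150 150 150 150 150 150 150 151 151 149 150 150 150]
```

>>> step_arm([
  [[0,0,1],0,0],
  [[0,0,1],0,0],
  [[0,0,1],0,0],
  [[0,0,1],0,0],
  [[0,0,1],0,0],
  [[0,0,1],0,0],
  [[0,0,0],0,0],
  [[0,0,0],0,0],
])

```text
time: 16.88
ee_pos: [494.0, 168.2, 124.9]
eef_rot: [-0.002, -3.14, 0.001]
wrist_force: [1.3, 0.6, -6.7]
width: 13.5
grip_force: 59.9
```

>>> step_arm([
  [[0,0,0.5],0,0],
  [[0,0,0.5],0,0],
  [[0,0,0],0,0],
  [[0,0,0],0,0],
])

```text
time: 17.22
ee_pos: [494.6, 168.3, 124.4]
eef_rot: [-0.002, -3.141, 0.0]
wrist_force: [-1.0, 1.0, -5.7]
width: 13.7
grip_force: 59.9
```

>>> step_arm([
  [[0,0,0.5],0,0],
  [[0,0,0.5],0,0],
  [[0,0,0],0,0],
  [[0,0,0],0,0],
])

```text
time: 17.55
ee_pos: [494.6, 168.4, 123.4]
eef_rot: [-0.002, -3.141, 0.0]
wrist_force: [-0.4, 0.9, -6.0]
width: 13.7
grip_force: 59.9
```

>>> step_arm([
  [[0,0,0.5],0,0],
  [[0,0,0.5],0,0],
  [[0,0,0],0,0],
  [[0,0,0],0,0],
])

```text
time: 17.88
ee_pos: [494.7, 168.5, 122.4]
eef_rot: [-0.001, -3.142, -0.0]
wrist_force: [0.6, -0.1, -5.7]
width: 13.5
grip_force: 59.9
```

>>> step_arm([
  [[0,0,0.5],0,0],
  [[0,0,0.5],0,0],
  [[0,0,0],0,0],
  [[0,0,0],0,0],
])

```text
time: 18.22
ee_pos: [495.2, 168.5, 121.8]
eef_rot: [0.002, 3.141, 0.001]
wrist_force: [-0.2, 1.5, -2.1]
width: 13.3
grip_force: 59.9
```

>>> step_arm([
  [[0,0,0.5],0,0],
  [[0,0,0],0,0],
  [[0,0,0],0,0],
])

```text
time: 18.47
ee_pos: [495.0, 168.4, 121.2]
eef_rot: [0.002, 3.141, 0.0]
wrist_force: [0.4, 0.7, -1.7]
width: 13.4
grip_force: 59.9
```

>>> step_arm([
  [[0,0,0.5],0,0],
  [[0,0,0],0,0],
  [[0,0,0],0,0],
])

```text
time: 18.72
ee_pos: [495.2, 168.4, 120.7]
eef_rot: [0.002, 3.141, 0.0]
wrist_force: [-1.2, -0.5, 0.9]
width: 13.7
grip_force: 59.9
```

>>> step_arm([
  [[0,0,0.5],0,0],
  [[0,0,0],0,0],
  [[0,0,0],0,0],
])

```text
time: 18.97
ee_pos: [495.3, 168.5, 120.3]
eef_rot: [0.002, 3.14, 0.001]
wrist_force: [-0.6, 0.0, 3.5]
width: 13.8
grip_force: 59.9
```

The hook is on the rung: force is rising about 5 N/mm from TCP z≈121. Now loading gradually.

>>> step_arm([
  [[0,0,0.25],0,0],
  [[0,0,0.25],0,0],
  [[0,0,0.25],0,0],
  [[0,0,0.25],0,0],
  [[0,0,0],0,0],
  [[0,0,0],0,0],
])

```text
time: 19.47
ee_pos: [495.8, 168.5, 119.6]
eef_rot: [0.002, 3.139, 0.001]
wrist_force: [0.4, -0.5, 6.7]
width: 13.2
grip_force: 59.9
```

Run:
```python
from h import *
np.set_printoptions(precision=2,suppress=True,linewidth=200)
for _ in range(6):
    s=ctrl.read_state(); ctrl.snapshot("wrist"); print(s["time"],s["ee_pos"],s["wrist_force"],s["ft_torque"],R.from_rotvec(s["eef_rot"]).as_matrix()[:,2])
a=ctrl.snapshot("side").astype(float); g=a.mean(2); cv2.imwrite("pics/side9.png",a.astype(np.uint8))
for r in range(166,182): print(r, g[r,264:285].astype(int))
```

```text
19.4667 [495.83 168.5  119.64] [ 0.44 -0.51  6.71] [-0.06 -0.4  -0.02] [ 0.  0. -1.]
19.5167 [495.83 168.54 119.65] [0.17 0.44 6.62] [-0.01 -0.39 -0.06] [ 0.  0. -1.]
19.5667 [495.85 168.54 119.66] [-0.16 -0.42  6.7 ] [-0.03 -0.43 -0.05] [ 0.  0. -1.]
19.6167 [495.8  168.53 119.66] [-0.56 -0.89  6.29] [-0.02 -0.44  0.03] [ 0.  0. -1.]
19.6667 [495.8  168.55 119.66] [-0.45 -0.48  6.94] [ 0.01 -0.44  0.05] [ 0.  0. -1.]
19.7167 [495.8  168.51 119.64] [-0.95 -0.13  6.23] [-0.05 -0.42 -0.02] [ 0.  0. -1.]
166 [ 42  44  47  43  52 101 150 141  82  54  55  65  94 134 151 149 150 150 150 150 150]
167 [ 42  42  40  41  47  89 150 139  70  75  80  74  94 131 150 150 150 150 150 149 150]
168 [ 43  43  42  41  46  88 150 141  90 112 110  87  90 122 150 150 150 150 151 149 150]
169 [ 42  44  43  44  49  88 149 142 100 109 104  80  89 114 150 150 149 151 150 150 150]
170 [ 60  64  63  64  67  96 149 143 104 102 104  86  84  99 143 143 150 150 150 150 150]
171 [ 90  88  88  88  90 108 140 134 100  96  76  78  81  74 112 118 144 150 150 150 150]
172 [ 88  87  87  89  88  88 105 102  92  81  56  69  79  55  83  97 123 150 150 150 150]
173 [ 88  83  78  85  87  83  94  94  93  70  54  68  80  57  77  87 110 150 150 150 150]
174 [ 86  67  57  74  86  77  84  98 114  94  57  68  80  56  75  85 111 150 150 150 150]
175 [ 86  72  64  78  86  77  90 119 150 138  71  71  87  96 100 100 123 149 150 149 150]
176 [ 89  87  83  88  87  79  89 119 150 144 110  76 103 150 146 135 150 150 150 150 150]
177 [ 98  98 102  98  96  82  90 119 150 150 141  87 106 150 149 150 150 149 150 150 150]
178 [128 129 128 127 111  86  91 123 150 151 146 121 125 150 150 150 149 150 150 150 150]
179 [150 150 148 135  99  81  98 138 150 149 150 150 150 150 150 150 149 151 150 150 150]
180 [150 149 136 102  88  97 120 150 150 150 150 151 150 149 150 150 149 150 150 149 150]
181 [147 134 103  87  99 129 150 150 150 150 150 150 150 150 150 151 150 151 150 150 149]
```

>>> step_arm([
  [[0,0,0.25],0,0],
  [[0,0,0.25],0,0],
  [[0,0,0.25],0,0],
  [[0,0,0.25],0,0],
  [[0,0,0],0,0],
])

```text
time: 20.23
ee_pos: [496.6, 168.6, 119.1]
eef_rot: [0.002, 3.138, 0.002]
wrist_force: [-0.1, -0.6, 9.6]
width: 14.0
grip_force: 60.0
```

>>> step_arm([
  [[0,0,0.25],0,0],
  [[0,0,0.25],0,0],
  [[0,0,0],0,0],
])

```text
time: 20.48
ee_pos: [496.8, 168.5, 118.7]
eef_rot: [0.003, 3.137, 0.002]
wrist_force: [-0.9, -1.4, 9.7]
width: 13.2
grip_force: 60.0
```

>>> step_arm([
  [[0,0,0.25],0,0],
  [[0,0,0.25],0,0],
  [[0,0,0],0,0],
])

```text
time: 20.73
ee_pos: [496.8, 168.5, 118.3]
eef_rot: [0.003, 3.137, 0.002]
wrist_force: [-0.3, -1.6, 10.6]
width: 13.7
grip_force: 60.0
```

Run:
```python
from h import *
np.set_printoptions(precision=2,suppress=True,linewidth=200)
F=[]
for _ in range(6):
    s=ctrl.read_state(); ctrl.snapshot("wrist"); F.append(s["wrist_force"][2])
print(F,np.mean(F),s["ee_pos"],s["ft_torque"],s["eef_rot"])
g=ctrl.snapshot("side").astype(float).mean(2)
for r in range(168,182): print(r, g[r,264:285].astype(int))
```

```text
[np.float64(10.564044333147663), np.float64(11.027861652554357), np.float64(10.416980716646968), np.float64(10.168899014666046), np.float64(10.391036265399729), np.float64(10.1681190927804)] 10.456156845865861 [496.83 168.49 118.3 ] [-0.2  -0.61 -0.1 ] [0.   3.14 0.  ]
168 [ 42  41  40  42  42  79 150 141  92 111 110  85  90 122 150 150 150 149 150 150 149]
169 [ 41  42  44  41  43  81 149 143 105 111 103  80  88 117 150 150 150 150 150 150 149]
170 [ 54  53  53  55  60  89 150 144 116 111 104  85  89 116 144 144 150 150 150 149 150]
171 [ 78  79  79  81  89 102 140 137 116  94  76  74  81  77 115 119 145 149 150 150 150]
172 [ 89  89  88  88  89  90 106 101  94  83  52  64  79  59  85  99 124 150 149 150 150]
173 [ 88  85  82  85  88  87  94  96  97  84  51  65  80  57  77  85 111 150 149 150 150]
174 [ 87  74  61  71  87  82  83 100 119 110  52  68  80  56  75  85 111 150 150 149 151]
175 [ 86  72  61  73  87  83  89 121 150 140  79  69  87  95 102  99 123 150 149 150 149]
176 [ 89  86  76  89  87  82  89 121 150 146 123  74 102 150 146 134 150 149 150 150 150]
177 [ 88  88  83  88  91  81  90 121 150 150 141  85 106 150 149 150 150 149 150 150 150]
178 [109 111 113 108 106  78  89 121 150 150 145 121 124 150 150 149 150 150 149 150 149]
179 [150 150 148 134 111  80  90 123 150 150 150 151 149 150 150 149 150 151 149 150 150]
180 [150 148 133  91  85  87 102 134 149 149 149 150 149 150 151 150 150 150 150 150 150]
181 [148 133  95  86  90 102 133 150 150 150 150 150 150 151 150 151 151 149 149 149 151]
```

>>> step_arm([
  [[0,0,0.25],0,0],
  [[0,0,0.25],0,0],
  [[0,0,0],0,0],
])

```text
time: 21.33
ee_pos: [496.9, 168.5, 117.8]
eef_rot: [0.003, 3.137, 0.002]
wrist_force: [0.4, -0.5, 11.5]
width: 13.6
grip_force: 60.0
```

>>> step_arm([
  [[0,0,0.25],0,0],
  [[0,0,0.25],0,0],
  [[0,0,0],0,0],
])

```text
time: 21.58
ee_pos: [496.9, 168.5, 117.3]
eef_rot: [0.003, 3.137, 0.002]
wrist_force: [-0.1, -1.5, 10.2]
width: 13.3
grip_force: 60.0
```

Run:
```python
from h import *
np.set_printoptions(precision=2,suppress=True,linewidth=200)
F=[]
for _ in range(4):
    s=ctrl.read_state(); ctrl.snapshot("wrist"); F.append(s["wrist_force"][2])
print(F,np.mean(F),s["ee_pos"],s["ft_torque"],s["eef_rot"])
```

```text
[np.float64(10.197474384918575), np.float64(10.912429433885563), np.float64(10.245886805546045), np.float64(10.392255759561369)] 10.43701159597789 [496.87 168.47 117.33] [-0.19 -0.64 -0.04] [0.   3.14 0.  ]
```

Force has saturated near 10.5 N while the TCP keeps dropping, so the tab is pivoting in the pads: the 62 mm lever exceeds the grip's torsional friction of about 0.65 N·m. I'll back off the load and check whether there is room at the rack arm's end to regrip nearer the hook.

>>> step_arm([
  [[0,0,-0.5],0,0],
  [[0,0,-0.5],0,0],
  [[0,0,-0.5],0,0],
  [[0,0,-0.5],0,0],
  [[0,0,-0.5],0,0],
  [[0,0,-0.5],0,0],
  [[0,0,0],0,0],
])

```text
time: 22.37
ee_pos: [494.4, 168.3, 118.8]
eef_rot: [-0.002, -3.141, 0.0]
wrist_force: [0.5, 0.5, 2.7]
width: 13.5
grip_force: 60.0
```

Run:
```python
from h import *
np.set_printoptions(precision=2,suppress=True,linewidth=200)
s=ctrl.read_state(); print(s["ee_pos"],s["wrist_force"],s["ft_torque"])
a=ctrl.snapshot("side"); cv2.imwrite("pics/side10.png",a)
c=cv2.resize(a[115:195,235:295],(600,800),interpolation=cv2.INTER_CUBIC)[:600]
d=cv2.resize(a[115:175,235:315],(800,600),interpolation=cv2.INTER_CUBIC); cv2.imwrite("pics/c10.png",d)
```

```text
[494.43 168.28 118.83] [0.53 0.52 2.7 ] [-0.1  -0.21 -0.01]
```

View pics/c10.png

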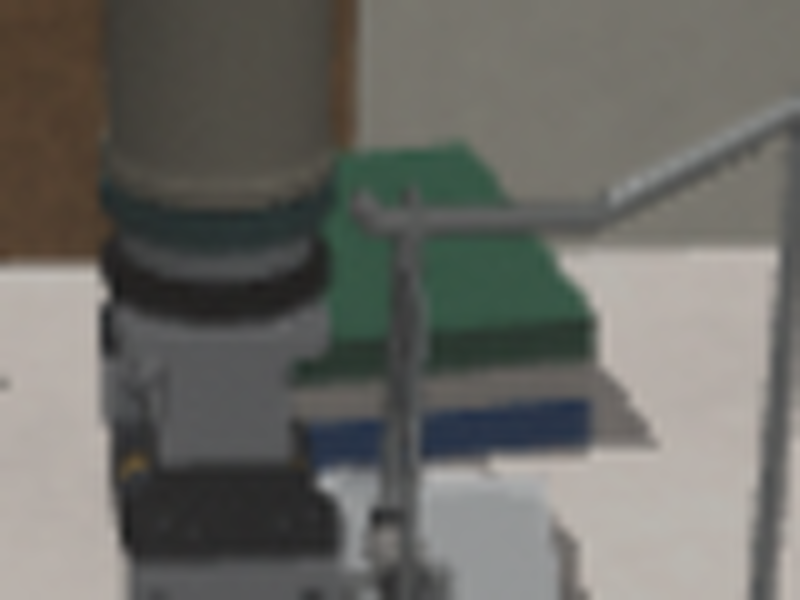

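The wrist edge is at crop x≈332 and the arm's tip at ≈354, so there's only about 7–8 mm clearance. Gripping much closer isn't possible, so I'll do three things instead:
1. Take the load off and shift 3.5 mm nearer.
2. Reopen and regrip so the tray hangs naturally.
3. Pull with a small fore-aft lean, so the horizontal component relieves the grip's moment.

>>> step_arm([
  [[0,0,-0.5],0,0],
  [[0,0,-0.5],0,0],
  [[0,0,0],0,0],
  [[0,0,0],0,0],
])

```text
time: 22.75
ee_pos: [494.1, 168.3, 119.5]
eef_rot: [-0.001, -3.14, 0.001]
wrist_force: [-0.8, -0.4, -0.7]
width: 13.6
grip_force: 60.0
```

>>> step_arm([
  [[0,0,-0.25],0,0],
  [[-0.5,0,0],0,0],
  [[-0.5,0,0],0,0],
  [[0,0,0],0,0],
  [[0,0,0],0,0],
])

```text
time: 23.17
ee_pos: [495.6, 168.4, 120.1]
eef_rot: [-0.002, -3.141, -0.0]
wrist_force: [-0.2, 0.0, -2.4]
width: 13.8
grip_force: 60.0
```

>>> step_arm([
  [[-0.6,0,0],0,0],
  [[-0.6,0,0],0,0],
  [[-0.6,0,0],0,0],
  [[-0.7,0,0],0,0],
  [[0,0,0],0,0],
  [[0,0,0.25],0,0],
  [[0,0,0.25],0,0],
  [[0,0,0],0,0],
  [[0,0,0],0,0],
])

```text
time: 23.92
ee_pos: [498.3, 168.3, 119.7]
eef_rot: [0.002, 3.142, 0.0]
wrist_force: [-0.3, -0.7, -1.7]
width: 13.4
grip_force: 60.0
```

>>> step_arm([
  [[0,0,0],0,0],
  [[0,0,0],0,0],
  [[0,0,0],0,0],
], squeeze=8)

```text
time: 24.17
ee_pos: [498.3, 168.4, 119.8]
eef_rot: [0.002, 3.141, 0.0]
wrist_force: [0.6, -0.4, -0.8]
width: 14.0
grip_force: 8.0
```

>>> step_arm([
  [[0,0,0],0,0],
  [[0,0,0],0,0],
  [[0,0,0],0,0],
  [[0,0,0],0,0],
], squeeze=3)

```text
time: 24.5
ee_pos: [498.4, 168.5, 119.8]
eef_rot: [0.002, 3.141, 0.0]
wrist_force: [0.3, 1.0, -0.3]
width: 14.2
grip_force: 3.0
```

Run:
```python
from h import *
np.set_printoptions(precision=2,suppress=True,linewidth=200)
s=ctrl.read_state(); print(s["ee_pos"],s["wrist_force"],s["ft_torque"])
a=ctrl.snapshot("side"); g=a.astype(float).mean(2); cv2.imwrite("pics/side11.png",a)
for r in list(range(136,142))+list(range(166,184)): print(r, g[r,261:285].astype(int))
```

```text
[498.36 168.45 119.82] [ 0.27  0.97 -0.31] [ 0.04 -0.01  0.02]
136 [48 49 49 48 50 49 47 52 66 70 78 87 92 94 94 92 89 95 95 95 95 95 96 96]
137 [49 50 47 46 46 47 47 56 69 65 69 81 88 89 88 89 86 86 85 85 84 83 83 83]
138 [47 46 49 50 53 53 48 50 66 70 67 72 71 68 75 85 75 71 68 69 68 67 67 66]
139 [55 56 61 66 69 68 50 39 54 70 70 69 67 62 77 78 73 70 70 70 71 70 70 71]
140 [74 78 77 76 68 61 37 38 54 71 71 70 69 67 77 77 72 70 70 70 70 70 70 71]
141 [77 72 72 66 45 35 34 37 53 71 70 69 69 67 73 78 71 69 70 70 71 71 71 71]
166 [ 42  42  43  45  42  42  46  43  54 102 140  82  53  54  65  95 134 149 150 150 151 150 150 150]
167 [ 41  41  42  48  43  41  42  42  47  89 139  71  75  77  72  94 131 149 151 149 150 150 150 151]
168 [ 42  42  43  42  43  42  43  41  46  89 141  91 111 107  86  91 122 150 150 150 149 150 149 150]
169 [ 41  42  43  45  43  44  45  45  53  93 142  99 110  97  82  89 114 150 150 151 150 150 150 149]
170 [ 60  60  60  64  65  64  63  65  76 108 143 104 110 104  86  84 101 143 146 146 150 149 150 150]
171 [ 89  89  89  89  89  89  89  89  91 109 132  99  96  7
[... 566 characters left out ...]
 97  98  99  98  94  96  92  77  94 130 150 140  86 107 149 149 150 149 149 151 149 150]
178 [115 117 129 128 129 129 128 122 104  78  95 131 150 144 122 124 149 150 150 150 150 149 150 150]
179 [151 150 150 150 150 150 148 132  92  84 102 136 150 150 151 150 150 150 150 151 150 150 150 150]
180 [150 150 150 150 149 142 130  94  87  95 126 149 150 151 150 150 150 150 151 150 150 150 151 150]
181 [150 150 148 141 135 110  85  86  94 124 150 150 149 150 150 150 150 151 150 152 150 150 150 150]
182 [132 132 128 100  85  86  89  99 123 150 150 150 150 150 149 150 151 150 150 151 151 150 150 149]
183 [ 38  39  41  45  60  83 100 136 149 150 150 150 150 151 150 150 150 150 150 151 151 151 150 150]
```

>>> step_arm([
  [[0,0,0],0,16],
  [[0,0,0],0,18],
  [[0,0,0],0,18],
  [[0,0,0],0,18],
  [[0,0,0],0,18],
  [[0,0,0],0,18],
  [[0,0,0],0,18],
  [[0,0,0],0,18],
  [[0,0,0],0,18],
  [[0,0,0],0,18],
])

```text
time: 25.38
ee_pos: [498.2, 168.4, 119.7]
eef_rot: [0.002, 3.142, 0.0]
wrist_force: [-0.7, 0.5, 0.2]
width: 18.0
grip_force: 0.0
```

Run:
```python
from h import *
np.set_printoptions(precision=2,suppress=True,linewidth=200)
s=ctrl.read_state(); print(s["ee_pos"],s["wrist_force"],s["width"])
P=[ctrl.snapshot("side") for _ in range(6)]
print([round(float(np.abs(P[i+1][160:230,230:300].astype(float)-P[i][160:230,230:300]).mean()),2) for i in range(5)])
a=P[-1]; g=a.astype(float).mean(2); cv2.imwrite("pics/side12.png",a)
for r in list(range(168,184)): print(r, g[r,261:285].astype(int))
```

```text
[498.22 168.39 119.72] [-0.73  0.49  0.19] 17.96689981288488
[0.75, 0.57, 0.8, 0.95, 0.97]
168 [ 43  42  43  41  43  43  43  42  46  88 141  91 112 107  86  90 120 151 149 150 150 150 150 151]
169 [ 41  42  42  43  44  44  44  46  53  93 142 100 108  98  81  88 110 149 149 150 150 150 150 150]
170 [ 59  60  60  61  65  64  64  65  76 109 143 101 105 104  85  85 102 143 144 145 150 150 150 150]
171 [ 89  89  88  88  89  89  89  89  92 109 132  96  95  75  74  81  75 113 119 125 144 150 150 150]
172 [ 89  89  88  89  89  89  89  89  88  87  95  88  81  55  65  80  60  85  96 102 123 150 150 150]
173 [ 88  90  89  89  88  83  84  85  87  79  86  88  74  52  68  81  57  79  85  90 120 150 150 150]
174 [ 89  89  89  89  86  61  57  76  87  78  89 110 104  55  67  80  64  99  93  91 124 149 150 150]
175 [ 89  90  90  89  86  74  67  83  86  76  93 128 140  68  71  89 102 129 118 105 139 150 151 149]
176 [ 89  89  89  90  90  89  82  89  86  76  93 131 143 109  76 102 150 149 146 131 149 150 150 150]
177 [ 93  91  93  98  98  99  99  97  86  78 102 150 150 141  87 106 150 150 150 149 149 150 150 150]
178 [117 115 118 129 128 131 134 111  86  81 102 150 150 145 122 125 150 150 150 150 150 150 149 150]
179 [150 150 149 151 150 148 134  99  86  87 113 150 151 151 151 150 149 150 150 151 150 150 150 150]
180 [150 150 150 150 148 135 102  88  93 110 132 150 150 150 150 149 150 149 151 149 150 150 150 150]
181 [137 137 138 138 133 103  89  98 121 150 150 150 150 150 150 151 150 150 150 151 150 150 150 150]
182 [ 78  78  81  83  91  88  98 127 151 150 150 150 151 150 150 150 151 151 151 151 151 149 149 149]
183 [ 39  39  39  47  67  88 127 150 150 150 150 150 150 150 150 150 150 151 150 151 151 150 151 150]
```

It hangs on its own with the fingers open, at home on the rung. Regripping.

>>> step_arm([
  [[0,0,0],0,18],
  [[0,0,0],0,18],
  [[0,0,0],0,18],
  [[0,0,0],0,18],
  [[0,0,0],0,18],
  [[0,0,0],0,18],
  [[0,0,0],0,16],
  [[0,0,0],0,15],
  [[0,0,0],0,12],
  [[0,0,0],0,6],
  [[0,0,0],0,0],
], squeeze=10)

```text
time: 26.6
ee_pos: [498.2, 168.5, 119.7]
eef_rot: [0.001, 3.142, 0.0]
wrist_force: [0.0, 0.4, -0.3]
width: 14.0
grip_force: 10.0
```

>>> step_arm([
  [[0,0,0],0,0],
  [[0,0,0.25],0,0],
  [[0,0,0.25],0,0],
  [[0,0,0.25],0,0],
  [[0,0,0.25],0,0],
  [[0,0,0],0,0],
], squeeze=60)

```text
time: 27.1
ee_pos: [498.8, 168.4, 119.0]
eef_rot: [0.002, 3.14, 0.0]
wrist_force: [-0.1, -1.0, 4.2]
width: 13.6
grip_force: 60.0
```

>>> step_arm([
  [[0.5,0,0.2],0,0],
  [[1,0,0.1],0,0],
  [[1,0,0],0,0],
  [[1,0,0],0,0],
  [[1,0,0],0,0],
  [[1,0,0],0,0],
  [[0.5,0,0],0,0],
  [[0,0,0],0,0],
])

```text
time: 27.77
ee_pos: [492.8, 168.4, 118.9]
eef_rot: [0.002, 3.14, 0.001]
wrist_force: [-0.0, 0.1, 5.4]
width: 13.8
grip_force: 60.0
```

Run:
```python
from h import *
np.set_printoptions(precision=2,suppress=True,linewidth=200)
F=[]
for _ in range(4):
    s=ctrl.read_state(); a=ctrl.snapshot("side"); F.append([*s["wrist_force"],s["ft_torque"][1]])
print(np.array(F).mean(0),s["ee_pos"],s["width"])
g=a.astype(float).mean(2)
for r in list(range(168,182)): print(r, g[r,261:285].astype(int))
```

```text
[ 0.01 -0.31  5.44 -0.37] [492.89 168.38 118.84] 13.390604186085483
168 [ 42  42  42  42  42  43  42  80 149 134  86 114 109  81  93 128 150 149 149 150 150 150 150 150]
169 [ 40  42  42  41  40  41  43  83 146 126  98 112 102  81  95 130 150 150 149 150 150 150 149 149]
170 [ 53  53  54  59  59  59  62  93 150 140  88 103 106  82  93 127 150 150 149 150 150 150 150 150]
171 [ 79  78  82  89  89  89  88 101 139 131  92  82  79  82  85 100 139 140 143 150 150 150 150 150]
172 [ 89  89  90  89  88  89  89  90  95  94  83  59  60  78  73  66  95  97 117 150 150 150 150 150]
173 [ 89  89  88  86  82  84  87  83  88  93  87  59  58  77  71  69  90  85 102 150 150 150 151 150]
174 [ 89  89  87  74  57  73  87  80  83  97 108  70  57  77  72  82 103  80 103 150 149 149 150 151]
175 [ 89  89  86  74  62  73  87  76  85 109 143 105  65  79  89 111 125  98 121 150 150 150 150 150]
176 [ 89  89  88  86  79  89  86  76  84 109 150 141  85  87 120 151 147 135 150 150 149 149 150 150]
177 [ 89  88  89  91  83  94  90  74  87 113 150 142  98  90 124 149 149 150 150 150 149 150 150 150]
178 [110 107 110 118 116 117 103  70  89 120 150 144 115 115 140 150 150 150 150 150 150 150 150 150]
179 [150 150 149 150 148 135 100  82  94 130 150 150 150 150 150 151 150 149 149 150 150 150 150 150]
180 [150 150 150 148 133 103  89  96 121 150 150 150 150 150 151 150 150 150 150 150 150 150 150 150]
181 [142 141 137 131  93  88  98 128 149 150 150 150 151 150 150 150 151 150 150 151 150 150 150 149]
```

The hanger leans with the tray at light load. I'll lean a further 10 mm, then load.

>>> step_arm([
  [[0.5,0,0],0,0],
  [[1,0,0],0,0],
  [[1,0,0],0,0],
  [[1,0,0],0,0],
  [[1,0,0],0,0],
  [[1,0,0],0,0],
  [[1,0,0],0,0],
  [[1,0,0],0,0],
  [[1,0,0],0,0],
  [[1,0,0],0,0],
  [[0.5,0,0],0,0],
  [[0,0,0],0,0],
])

```text
time: 28.97
ee_pos: [483.7, 168.5, 119.2]
eef_rot: [0.002, 3.138, 0.001]
wrist_force: [0.5, -0.8, 6.5]
width: 13.4
grip_force: 60.0
```

>>> step_arm([
  [[0,0,0.25],0,0],
  [[0,0,0.25],0,0],
  [[0,0,0],0,0],
])

```text
time: 29.22
ee_pos: [484.3, 168.5, 118.9]
eef_rot: [0.003, 3.137, 0.001]
wrist_force: [1.6, -1.4, 7.4]
width: 13.8
grip_force: 60.0
```

Run:
```python
from h import *
np.set_printoptions(precision=2,suppress=True,linewidth=200)
F=[]
for _ in range(4):
    s=ctrl.read_state(); a=ctrl.snapshot("side"); F.append([*s["wrist_force"],s["ft_torque"][1]])
print(np.array(F).mean(0),s["ee_pos"],s["width"])
g=a.astype(float).mean(2)
for r in list(range(168,182)): print(r, g[r,258:282].astype(int))
```

```text
[ 1.31 -0.85  8.12 -0.7 ] [484.24 168.47 118.91] 13.639198392912807
168 [ 43  44  42  41  41  40  43  80 150 145 119 107 114 111  81  94 130 150 151 150 150 150 150 150]
169 [ 40  42  42  41  41  42  41  80 151 144 109 102 105 107  83  93 124 151 150 150 150 150 150 150]
170 [ 53  55  54  54  55  59  60  89 147 145 117  94 108 102  83  88 113 150 150 150 149 151 150 150]
171 [ 80  79  80  79  81  89  88  97 130 139 132  90  84  66  77  77 107 139 139 143 150 150 150 150]
172 [ 89  90  89  89  89  89  90  94  97  97  93  80  52  59  77  70  76  96 100 121 150 151 150 150]
173 [ 89  89  89  85  82  86  91  94  81  91  93  90  51  60  78  58  67  86  90 119 150 150 150 150]
174 [ 90  89  87  73  55  66  85  73  76  85 111 124  63  63  79  63  88  90  91 123 150 150 150 150]
175 [ 89  89  87  73  61  71  86  77  76  93 128 142  93  70  85 102 128 118 107 139 150 150 150 150]
176 [ 88  90  89  87  77  89  88  77  78  95 132 143 102  78 104 150 150 146 134 150 149 150 150 150]
177 [ 89  90  89  88  87  93  91  82  78 102 150 147 124  83 111 150 150 150 150 150 150 150 150 150]
178 [111 111 109 109 117 118 107  90  79 101 150 150 144 109 124 150 150 151 150 150 150 150 150 149]
179 [150 150 150 150 148 134 109  85  82 104 150 149 150 150 150 151 150 150 150 150 150 150 150 150]
180 [150 150 150 148 134  92  87  89  99 124 150 150 150 150 150 150 150 150 150 150 150 151 149 150]
181 [143 142 143 135 100  88  90 100 135 150 150 150 150 150 150 150 150 150 151 150 151 151 150 149]
```

>>> step_arm([
  [[0,0,0.25],0,0],
  [[0,0,0.25],0,0],
  [[0,0,0.25],0,0],
  [[0,0,0],0,0],
])

```text
time: 29.75
ee_pos: [484.9, 168.6, 118.5]
eef_rot: [0.003, 3.136, 0.002]
wrist_force: [1.2, -2.2, 10.3]
width: 13.9
grip_force: 60.0
```

```bash
cat > f.py <<'E'
from h import *
np.set_printoptions(precision=2,suppress=True,linewidth=200)
F=[]
for _ in range(4):
    s=ctrl.read_state(); a=ctrl.snapshot("side"); F.append([*s["wrist_force"],s["ft_torque"][1]])
print(s["time"],np.array(F)[:,2],np.array(F).mean(0),s["ee_pos"])
E
python3 f.py
```

```text
29.9 [10.31 10.63  9.98 10.31] [ 1.36 -1.55 10.31 -0.84] [484.86 168.55 118.53]
```

>>> step_arm([
  [[0,0,0.25],0,0],
  [[0,0,0.25],0,0],
  [[0,0,0],0,0],
])

```text
time: 30.2
ee_pos: [485.4, 168.6, 118.3]
eef_rot: [0.003, 3.135, 0.002]
wrist_force: [0.2, 0.2, 11.3]
width: 13.4
grip_force: 60.0
```

```bash
python3 f.py
```

```text
30.35 [11.34 11.18 11.49 12.59] [ 0.92 -0.77 11.65 -0.94] [485.32 168.59 118.28]
```

>>> step_arm([
  [[0,0,0.2],0,0],
  [[0,0,0.2],0,0],
  [[0,0,0],0,0],
])

```text
time: 30.65
ee_pos: [485.6, 168.7, 118.0]
eef_rot: [0.003, 3.135, 0.003]
wrist_force: [1.1, -1.0, 12.3]
width: 13.6
grip_force: 60.0
```

```bash
python3 f.py
```

```text
30.8 [12.25 12.56 12.62 12.32] [ 1.39 -1.16 12.44 -1.  ] [485.55 168.65 118.01]
```

12.4 N and holding without slip, about 14 N on the hanger including the tray's weight. Holding for over 0.75 s.

>>> step_arm([
  [[0,0,0.1],0,0],
  [[0,0,0],0,0],
  [[0,0,0],0,0],
  [[0,0,0],0,0],
  [[0,0,0],0,0],
  [[0,0,0],0,0],
  [[0,0,0],0,0],
  [[0,0,0],0,0],
  [[0,0,0],0,0],
  [[0,0,0],0,0],
])

```text
time: 31.68
ee_pos: [485.6, 168.7, 117.9]
eef_rot: [0.003, 3.135, 0.003]
wrist_force: [1.8, -0.8, 11.3]
width: 13.5
grip_force: 60.0
```

```bash
python3 f.py
```

```text
31.8333 [11.26 12.45 12.47 11.3 ] [ 1.79 -0.85 11.87 -1.  ] [485.57 168.65 117.92]
```

>>> step_arm([
  [[0,0,0.2],0,0],
  [[0,0,0],0,0],
  [[0,0,0],0,0],
  [[0,0,0],0,0],
  [[0,0,0],0,0],
  [[0,0,0],0,0],
  [[0,0,0],0,0],
  [[0,0,0],0,0],
  [[0,0,0],0,0],
])

```text
time: 32.63
ee_pos: [485.6, 168.7, 117.7]
eef_rot: [0.003, 3.135, 0.003]
wrist_force: [1.1, -1.0, 12.6]
width: 13.4
grip_force: 60.0
```

```bash
python3 f.py
```

```text
32.7833 [12.57 12.22 13.06 12.15] [ 1.45 -1.25 12.5  -1.  ] [485.55 168.65 117.71]
```

The pull is proven at 12.4–12.5 N, steady for about 2 s. Unloading gently and bringing the hanger back upright.

>>> step_arm([
  [[0,0,-0.25],0,0],
  [[0,0,-0.25],0,0],
  [[0,0,-0.25],0,0],
  [[0,0,-0.25],0,0],
  [[0,0,-0.25],0,0],
  [[0,0,-0.25],0,0],
  [[0,0,-0.25],0,0],
  [[0,0,0],0,0],
])

```text
time: 33.5
ee_pos: [484.0, 168.5, 118.6]
eef_rot: [0.002, 3.138, 0.001]
wrist_force: [1.6, -0.2, 7.0]
width: 14.0
grip_force: 60.0
```

>>> step_arm([
  [[-0.5,0,0],0,0],
  [[-1,0,0],0,0],
  [[-1,0,0],0,0],
  [[-1,0,0],0,0],
  [[-1,0,0],0,0],
  [[-1,0,0],0,0],
  [[-1,0,0],0,0],
  [[-1,0,0],0,0],
  [[-1,0,0],0,0],
  [[-1,0,0],0,0],
  [[-1,0,0],0,0],
  [[-1,0,0],0,0],
  [[-0.5,0,0],0,0],
  [[0,0,0],0,0],
])

```text
time: 34.67
ee_pos: [495.0, 168.5, 118.2]
eef_rot: [0.002, 3.14, 0.001]
wrist_force: [0.1, -0.6, 5.8]
width: 13.3
grip_force: 60.0
```

```bash
cat > g.py <<'E'
exec(open("f.py").read())
g=a.astype(float).mean(2)
for r in list(range(168,182)): print(r, g[r,258:284].astype(int))
E
python3 g.py
```

```text
34.8167 [5.81 6.46 6.5  4.88] [ 0.14 -0.39  5.91 -0.34] [494.93 168.48 118.17]
168 [ 41  41  42  42  43  44  41  41  41  41  55 105 142 100 109 115  96  86 118 150 150 150 150 149 149 150]
169 [ 41  41  42  42  41  41  42  41  41  42  56 108 142 103 108 116  99  83 107 149 150 150 150 150 150 150]
170 [ 48  47  48  48  49  53  53  54  53  54  72 118 145 112  96 104  95  82 100 146 150 150 150 150 150 150]
171 [ 71  71  71  70  72  80  79  80  79  81  94 120 137 115  91  76  81  80  80 119 139 140 144 149 150 150]
172 [ 89  90  89  89  90  88  88  90  88  89  91  98 105 101  83  50  61  79  58  75  96  99 121 150 150 150]
173 [ 90  89  89  89  89  89  89  84  84  87  87  81  94  95  82  50  62  80  57  79  88  90 112 150 150 150]
174 [ 88  89  89  89  89  89  85  65  64  82  86  73  87 112 109  50  64  79  67 102  90  91 125 150 150 150]
175 [ 89  90  90  88  89  89  85  59  61  83  86  75  94 133 139  64  67  87 101 129 117 107 139 150 150 150]
176 [ 89  89  89  89  89  89  88  77  69  89  86  74  94 132 143 107  74 102 149 150 147 135 149 150 150 150]
177 [ 89  89  89  88  89  90  89  87  80  86  85  74  94 130 149 140  84 104 150 150 150 151 150 150 150 150]
178 [ 89  92 101 102 110 110 111 112 113 104  88  78  96 135 149 146 120 121 150 150 150 150 149 150 149 149]
179 [ 90 104 134 137 150 151 150 148 141 131  92  82 106 149 150 150 150 150 149 150 150 150 150 150 150 150]
180 [ 92 115 149 150 150 150 149 139 105  89  87  96 127 150 150 150 151 150 150 150 149 150 150 151 150 150]
181 [ 92 115 149 142 142 142 137 113  87  88 100 124 150 150 151 150 150 150 150 150 150 151 150 150 151 150]
```

>>> step_arm([
  [[-0.7,0,-0.2],0,0],
  [[-0.7,0,-0.2],0,0],
  [[-0.7,0,-0.2],0,0],
  [[-0.7,0,-0.2],0,0],
  [[0,0,-0.2],0,0],
  [[0,0,-0.2],0,0],
  [[0,0,0],0,0],
  [[0,0,0],0,0],
])

```text
time: 35.53
ee_pos: [496.7, 168.4, 118.7]
eef_rot: [-0.002, -3.141, 0.0]
wrist_force: [0.2, -0.7, 3.0]
width: 13.9
grip_force: 60.0
```

```bash
python3 g.py
```

```text
35.6833 [3.02 2.05 1.42 2.77] [-0.07 -0.17  2.31 -0.13] [496.79 168.37 118.76]
168 [ 42  41  42  42  42  42  43  43  43  41  42  66 123 134  83 113 113  82 100 145 149 149 150 149 150 150]
169 [ 43  41  41  41  41  42  42  42  41  41  42  70 124 123  96 114 115  82  95 131 150 150 149 150 150 150]
170 [ 53  54  55  53  54  53  55  59  60  60  60  85 137 141  86 102 104  83  93 125 144 150 149 149 150 149]
171 [ 79  79  80  79  79  79  82  89  89  90  89  96 129 131  91  82  78  84  91  94 116 138 142 150 150 150]
172 [ 89  89  90  90  89  88  90  89  89  88  89  90  94  94  84  70  59  80  88  60  84  97 111 145 150 149]
173 [ 89  90  89  89  89  90  89  85  82  84  88  88  84  90  88  58  57  76  70  64  98  84  95 131 150 150]
174 [ 88  89  90  89  89  89  87  75  54  68  88  85  79  89 108  66  57  77  70  78 124  74  95 132 150 150]
175 [ 90  89  89  88  89  89  88  76  64  76  88  84  81 104 144 104  72  76  85 111 141  93 105 135 150 150]
176 [ 90  88  89  89  89  89  89  87  82  89  88  83  84 110 150 142  99  81 110 150 146 129 132 150 150 150]
177 [ 88  89  89  89  89  88  88  93  93  94  91  78  84 110 150 145 110  83 111 151 150 150 150 150 151 150]
178 [ 89  89  97 110 109 107 110 121 126 117 100  72  85 111 150 150 142  98 126 151 149 150 149 150 149 150]
179 [ 89  91 113 150 150 150 151 151 148 134  99  83  90 116 150 151 146 133 150 149 150 149 150 150 150 149]
180 [ 90  94 120 150 150 150 151 148 135 101  88  99 116 132 150 150 151 151 150 150 149 150 150 150 149 150]
181 [ 89  98 130 143 142 143 142 133 104  88 100 129 150 150 150 150 150 150 151 150 151 151 150 150 150 150]
```

>>> step_arm([
  [[-0.4,0,-0.2],0,0],
  [[0,0,-0.2],0,0],
  [[0,0,-0.2],0,0],
  [[0,0,0],0,0],
  [[0,0,0],0,0],
])

```text
time: 36.15
ee_pos: [497.0, 168.4, 119.3]
eef_rot: [-0.002, -3.141, 0.0]
wrist_force: [-0.5, 0.7, -0.3]
width: 13.6
grip_force: 60.0
```

>>> step_arm([
  [[0,0,0],0,0],
  [[0,0,0],0,0],
  [[0,0,0],0,0],
], squeeze=15)

```text
time: 36.4
ee_pos: [497.2, 168.4, 119.4]
eef_rot: [-0.002, -3.141, 0.0]
wrist_force: [0.2, 0.9, 0.1]
width: 13.7
grip_force: 15.0
```

>>> step_arm([
  [[0,0,0],0,0],
  [[0,0,0],0,0],
  [[0,0,0],0,0],
  [[0,0,0],0,0],
], squeeze=3)

```text
time: 36.73
ee_pos: [497.5, 168.4, 119.6]
eef_rot: [0.002, 3.141, 0.0]
wrist_force: [-0.5, -0.0, -0.2]
width: 13.9
grip_force: 3.0
```

```bash
python3 f.py
```

```text
36.8833 [-0.18  0.71  0.04 -0.05] [0.41 0.24 0.13 0.04] [497.45 168.43 119.53]
```

>>> step_arm([
  [[0,0,0],0,15],
  [[0,0,0],0,16],
  [[0,0,0],0,18],
  [[0,0,0],0,22],
  [[0,0,0],0,30],
  [[0,0,0],0,40],
  [[0,0,0],0,50],
  [[0,0,0],0,50],
  [[0,0,0],0,50],
  [[0,0,0],0,50],
  [[0,0,0],0,50],
  [[0,0,0],0,50],
])

```text
time: 37.93
ee_pos: [497.4, 168.4, 119.5]
eef_rot: [-0.002, -3.142, -0.0]
wrist_force: [0.4, -0.3, 0.5]
width: 49.8
grip_force: 0.0
```

>>> step_arm([
  [[2,0,0],0,50],
  [[5,0,0],0,50],
  [[8,0,0],0,50],
  [[10,0,0],0,50],
  [[10,0,0],0,50],
  [[10,0,0],0,50],
  [[10,0,0],0,50],
  [[10,0,0],0,50],
  [[10,0,0],0,50],
  [[10,0,0],0,50],
  [[8,0,0],0,50],
  [[5,0,0],0,50],
  [[2,0,0],0,50],
  [[0,0,0],0,50],
  [[0,0,0],0,50],
  [[0,0,0],0,50],
  [[0,0,0],0,50],
  [[0,0,0],0,50],
  [[0,0,0],0,50],
  [[0,0,0],0,50],
])

```text
time: 39.6
ee_pos: [397.5, 168.4, 119.5]
eef_rot: [-0.002, -3.142, -0.0]
wrist_force: [0.3, 0.4, -0.7]
width: 49.7
grip_force: 0.0
```

Run:
```python
from h import *
np.set_printoptions(precision=2,suppress=True,linewidth=200)
s=ctrl.read_state(); print(s["time"],s["ee_pos"],s["wrist_force"])
P=[ctrl.snapshot("side").astype(float) for _ in range(10)]
print([round(float(np.abs(P[i]-P[0])[140:215,245:300].mean()),2) for i in range(10)])
# tip column/row and rung per frame
for p in P[::3]:
    g=p.mean(2); print(g[177,270:285].astype(int), g[174,262:284].astype(int), g[190:194,262:290].astype(int).mean(0).astype(int))
a=P[-1].astype(np.uint8); b=ctrl.snapshot("top")
cv2.imwrite("pics/fin.png",np.hstack([cv2.resize(a[125:225,235:301],(396,600),interpolation=cv2.INTER_CUBIC),cv2.resize(b[100:200,160:226],(396,600),interpolation=cv2.INTER_CUBIC)]))
```

```text
39.6 [397.53 168.45 119.48] [ 0.27  0.37 -0.72]
[0.0, 0.54, 0.56, 0.61, 0.62, 0.62, 0.64, 0.67, 0.65, 0.64]
[ 82 105 151 148 124  83 113 151 151 151 151 151 152 151 152] [152 151 151 151 151 151 147 118  79  91 110  96  56  72  86  76 125  76  96 135 151 151] [145 136  82  91 116 132 131 131 127 124 106 106 106 106 107 108 108 107 111 128 134 144 146 146 143 142 138 114]
[ 81 105 151 148 124  83 112 150 151 151 151 151 151 152 150] [152 151 151 151 152 151 146 117  79  91 111  97  55  73  87  77 125  75  97 135 151 151] [145 136  77  90 116 132 132 131 127 124 106 106 106 106 107 108 109 106 111 129 134 143 147 146 144 143 138 114]
[ 83 108 152 148 125  83 113 151 151 151 150 150 151 150 151] [151 151 151 151 151 151 146 118  78  96 129  97  56  72  81  78 125  75  97 135 150 151] [145 136  78  90 115 132 132 131 127 124 106 106 105 106 107 109 108 107 111 128 134 143 147 146 144 142 138 114]
[ 83 108 150 148 126  84 113 151 151 151 151 151 152 151 151] [152 152 151 151 152 152 147 118  79  97 128  98  55  71  81  78 124  74  96 134 152 151] [145 136  77  91 116 132 132 131 127 124 106 106 106 106 107 109 108 107 111 128 134 144 146 146 143 143 138 113]
```

View pics/fin.png

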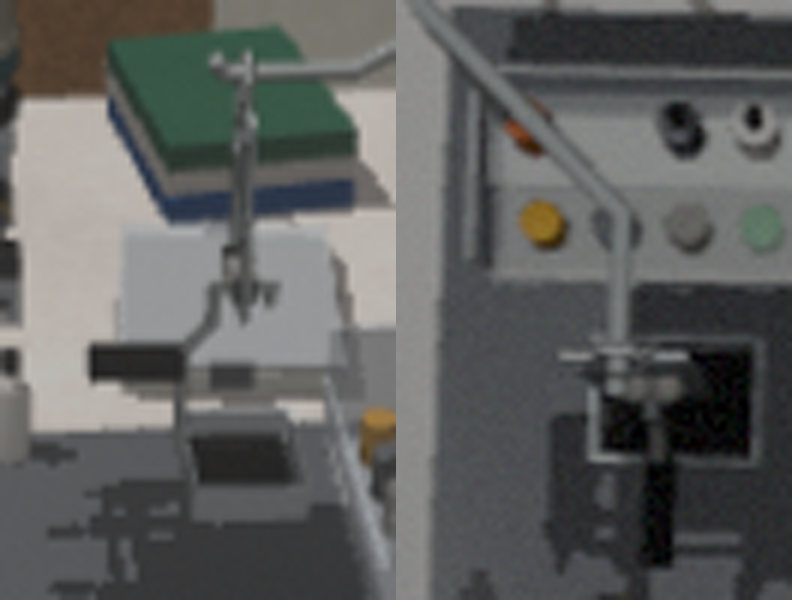

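The tray hangs level and still. In the side crop its hook is below the roller at (232,262), on the rung at about (242,300). The top crop shows the rollers closed above the bar, and the gripper is well clear. Handing in.

```bash
python3 -c "
from station import ctrl
print(ctrl.close_job())"
```

```text
the job is handed in; nothing more can be done
None
```

The tray hangs still with its hook home on the rung below the closed rollers. The pull measured about 12.5 N for roughly 2 s, with the hanger leaned 6–7° toward the robot because the grip slipped at about 10.5 N upright; hanger load by my estimate was about 14 N, and I never touched the other desk items.

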